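# Set the sliding leg of the work-light stand to its mark and close the cam lever

### The arm

A 6-joint arm with a two-finger parallel gripper is mounted at the origin on the work surface. World frame = base frame: x ahead of the robot, y to its left, z up, the work surface at z = 0. Lengths are in m, angles in rad, forces in N, time in s.
With the tool pointing down it reaches from about 0.35 to 0.85 m from the base axis. Payload 8.1 kg.
Tool frame: the origin (TCP) lies on the centre line of the jaws, within the pads' length; the fingertips stand bot.tip_reach ahead of it and the grasp point (between the pads) lies 2 mm behind it (bot.tip_reach is the distance from the TCP to the fingertips, in m); z points along the fingers, y is the direction in which the jaws open and shut (so a half turn about z gives the same grasp; the last joint's range is limited). The gripper opens to 93 mm and grips with 3 to 60 N. Pads are 15 mm wide; open, the fingers measure 128 mm over their backs; the gripper's body (75 mm by 188 mm) begins 65 mm behind the grasp point.
Start: joints at [-1.234, 0.13, 1.488, -0, 1.523, -0.085], TCP at [0.246, -0.547, 0.236] pointing down, gripper open.
Joint ranges: [-2.96, 2.96], [-0.89, 2.26], [0.02, 2.5], [-1.34, 4.48], [0, 2.73], [-2.66, 2.66]. Speed limits (rad/s): [2.39, 2.39, 2.79, 3.14, 3.14, 3.14].

### API

Orientations are given as a rotation vector (axis times angle).
In Python, from workcell import bot, vision gives the robot as it stands.
- The arm moves only by the tool play_rows, never from a script. Its arguments are lists of equal length, an entry for each row: "offset": the shift along the tool's x, y, z in mm, a list of three; "rot": the turn, a rotation vector about the tool's x, y, z in rad, a list of three; "jaw": the opening, from 0 (shut) to 1 (fully open). A call has 1 to 20 rows; each row shifts and turns the pose as measured when the row begins, along the tool's axes as they then stand; what a row does not reach is not made up. A row lasts 1/12 s, in which the tool goes at most 41.7 mm and 7.16 degrees, less where a joint would pass 70% of its speed; a pose out of reach is approached as far as the arm can. A call is refused whole if a number of a shift passes 41.7 or a number of a turn 0.125, either way. A call with a gripper value outside its range is refused whole. The fingers move at their own pace and stop on an object; the grip force is fixed at half the most. Time passes only in rows, so rows that do not move let the fingers close. It gives the time, the measured TCP pose, the force and the opening at its end, in the units of the state.
- bot.observe(): the state, without advancing time (a new reading comes with each control period).
- vision.grab_frame(name): name is "scene" or "side" or "wrist"; returns a dict with "image" (480x640x3 uint8, red, green, blue), "K" (3x3 intrinsics, pixels), "world_to_cam" (4x4, takes a point from world to camera coordinates); the wrist camera has in their place "T_tool_cam" (4x4, takes a point from camera to tool coordinates, whose origin is the TCP and whose axes are the flange's). Camera axes: x right, y down, z forward; pixel columns grow to the right and rows downward; lengths in m; the calibration is good to about 2 mm. A picture is of the moment at which its call begins: read the wrist's pose just before it. There is no depth.
- bot.finish_job(): hands the job in, once; it reports no verdict.
The state is a dict: "time": time; "qpos": joint angles; "qd": joint speeds; "joint_torque": joint torques, N m; "tcp_pos": TCP position; "eef_rot": TCP orientation; "wrist_force": force on the tool from outside, world axes, zero at the start; "torque": the same for the moment, N m; "opening": finger opening in m.
Only numpy, scipy, OpenCV 4.12 (cv2) and the standard library are available. Lean on these libraries where they do the work, as an engineer would, in place of code of your own. Each camera call takes 0.05 s, during which the arm holds its last target.

### The job

Set the work-light stand to height: grip its spring-lifted leg low, just above the black mark ring, with the lever's wing a little clockwise of one finger, and press the leg down until the lower edge of the ring is level with the top of the clamp. Only then, without letting the leg leave its mark, turn the hand clockwise (seen from above) about the leg so that the finger pushes the wing round and closes the cam lever fully to its stop. Finish still gripping the leg at its mark with the lever closed: do not let go, and leave the other things on the bench where they are.

Things in the scene. Friction and masses are not known exactly. Their poses are not given: they have to be found in the camera images.
- stand: Work-light stand, too heavy to shift: dark cast base 200 mm across, black outer tube 32 mm across, and on it an aluminium clamp whose top face is 190 mm above the bench. A bright steel leg (tube, 22 mm diameter) stands straight up out of the clamp's middle. Origin: centre of the base's underside, z up; the wing of the fully open lever points along its +x axis. Place and yaw vary.
- collar (a point): Centre of the top face of the clamp ring (53 mm diameter), on the leg's axis: the level to which the lower edge of the mark ring is to be brought.
- mark (a point): The centre, on the leg's axis, of the lower edge of the mark ring: a thin black band 7 mm high, flush round the bright leg, 28 to 45 mm above the clamp ring at the start. It moves with the leg and offers no resistance.
- leg_top (a point): Centre of the leg tube's upper end, 82 mm above the clamp ring at the start; above it only a threaded stud 9.6 mm thick and 11 mm high. The tube turns freely about its axis. For a finger to reach the lever wing later, the fingertips must end 4 to 15 mm above the clamp ring: so grip with the tips about 8 mm above the mark ring's lower edge.
- leg_slide (a joint): How far the leg is pressed down, in m: 0 fully risen (start), 0.060 at the bottom of its travel, which is below the mark. A spring pushes it up with about 7 N (10 N at the bottom); let go, it rises again.
- cam_lever (a joint): Cam lever of the clamp, in rad: 0 fully open, 1.10 closed at its stop; grows clockwise seen from above. Starts between 0 and 0.2. It turns about the leg's axis, stiff (about 0.1 N m), and stays where it is left.
- lever_wing (a point): Top middle of the lever's wing, a black upright plate on the clamp ring running radially from 16 to 46 mm from the leg's axis, 6 mm thick, 2 to 35 mm above the ring; a lower arm (2 to 23 mm above it) goes on to 74 mm. This point is 31 mm from the axis, 35 mm above the ring; the direction to it from collar is where the wing points. A finger on the leg pushes it as the hand turns clockwise.
- lamp_head: Black LED light head lying glass up near the stand, 100 x 130 x 34 mm, with a steel bracket. Leave alone. Origin: centre of its underside.
- tape_roll: Grey roll of tape lying flat, 84 mm across, 24 mm high, near the stand. Leave alone. Origin: centre of its underside.
- screwdriver: Screwdriver lying near the stand. Leave alone.
- mug: White mug, 82 mm across, 95 mm high. Leave alone. Origin: centre of its underside.
- carton_flat: Cardboard box 75 x 110 x 55 mm. Leave alone. Origin: centre of its underside.
- carton_tall: Cardboard box 60 x 60 x 90 mm. Leave alone. Origin: centre of its underside.
- jar: Clear jar with a steel cap, 66 mm across, 85 mm high. Leave alone. Origin: centre of its underside.

How it is judged:
By the outcome, as a careful person would: the job done as asked, in the order asked, and still so for the second after the job is handed in, while the arm keeps its last pose, push and grip.
It also fails if it takes over 35 s, if anything falls off the work surface, if the arm or the gripper's body presses on something with over 40 N, if the wrist force passes 120 N, or if a joint passes its speed limit or range.

## Working session

There is one attempt and no reset: what is moved stays moved. The work goes in short steps, Python scripts to look and compute and a tool call to move; the robot and the scene stay as the last step left them, time stands still between calls to the robot, and variables do not carry over. Pictures are saved under pics/ and viewed, and the job is handed in when it is done.

Besides the shell and the picture viewer there is one more tool, called by a JSON object that holds its "fn" and its "kwargs", one argument or row to a line. play_rows: Moves the arm, as the interface text tells. Its arguments: {"type":"object","properties":{"offset":{"type":"array"},"rot":{"type":"array"},"jaw":{"type":"array"}},"required":["offset","rot","jaw"]}

```bash
mkdir -p pics; ls
python3 - <<'E'
from workcell import bot, vision
import cv2
print(bot.observe(), bot.tip_reach)
for n in ["scene","side","wrist"]:
    f=vision.grab_frame(n); cv2.imwrite(f"pics/{n}0.png",f["image"][:,:,::-1]); print(n,f["K"].round(1).tolist()); print((f.get("world_to_cam") if "world_to_cam" in f else f["T_tool_cam"]).round(4).tolist())
E
```

```text
pics
{'time': 0.0, 'qpos': array([-1.23440360e+00,  1.31149622e-01,  1.48929216e+00, -7.89700718e-07,
        1.52298593e+00, -8.54033277e-02]), 'qd': array([-0.00027069,  0.0003612 , -0.00109054,  0.00062863, -0.00091389,
       -0.00130808]), 'joint_torque': array([-2.60675333e-03, -5.59847403e+01, -4.91756451e+01,  7.65046407e-02,
        3.55664478e-02, -1.94260756e-04]), 'tcp_pos': array([ 0.24547891, -0.54689227,  0.23458724]), 'eef_rot': array([-3.07020517e+00, -6.57274029e-01,  3.61808428e-04]), 'wrist_force': array([-0.44263306,  0.01589303, -1.09430659]), 'torque': array([-0.02678161, -0.01700926, -0.00807114]), 'opening': 0.09340261445400176} 0.017
scene [[597.9, 0.0, 333.2], [0.0, 597.9, 236.6], [0.0, 0.0, 1.0]]
[[0.3135, 0.9495, 0.0104, -0.1619], [0.8112, -0.2621, -0.5228, -0.3466], [-0.4937, 0.1724, -0.8524, 2.0394], [0.0, 0.0, 0.0, 1.0]]
side [[521.8, 0.0, 326.3], [0.0, 521.8, 239.4], [0.0, 0.0, 1.0]]
[[-0.7288, -0.6845, 0.0167, 0.3936], [-0.4793, 0.4926, -0.7263, 0.3906], [0.489, -0.5373, -0.6872, 1.4685], [0.0, 0.0, 0.0, 1.0]]
wrist [[350.4, 0.0, 318.8], [0.0, 350.4, 237.3], [0.0, 0.0, 1.0]]
[[0.0011, -0.9628, -0.2703, 0.0753], [1.0, 0.0009, 0.0009, -0.0004], [-0.0006, -0.2703, 0.9628, -0.1477], [0.0, 0.0, 0.0, 1.0]]
```

View pics/scene0.png

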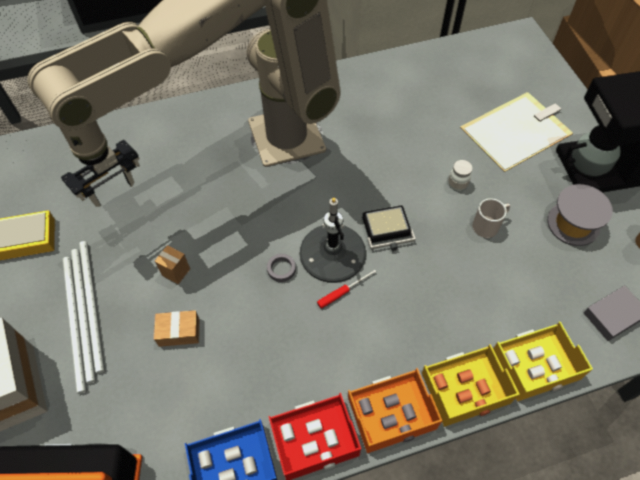

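View pics/side0.png

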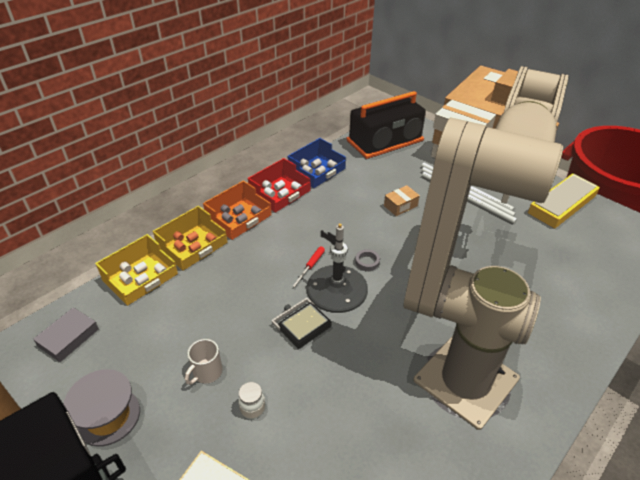

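View pics/wrist0.png

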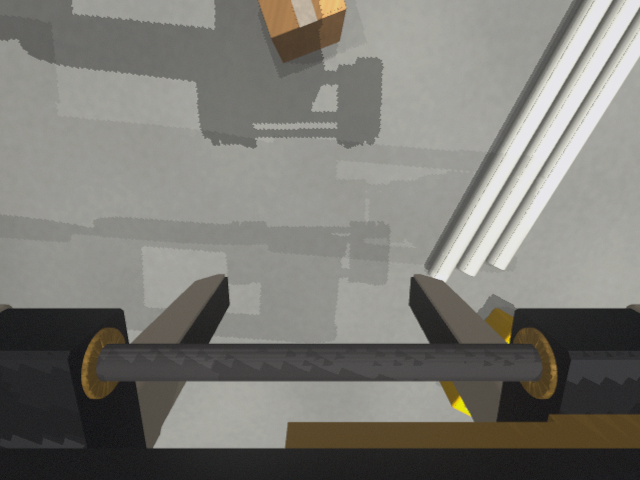

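The stand is at about (333,250) in the scene view and (337,285) in the side view, with the lamp head right beside it. I'll zoom in and compute positions.

```bash
cat > h.py <<'E'
import numpy as np, cv2
from scipy.spatial.transform import Rotation as R
from workcell import bot, vision
def ray(f,u,v,T=None):
    K=f["K"]; d=np.linalg.inv(K)@np.array([u,v,1.])
    if T is None: T=np.linalg.inv(f["world_to_cam"])
    d=T[:3,:3]@d; return T[:3,3],d/np.linalg.norm(d)
def plane(f,u,v,z,T=None):
    o,d=ray(f,u,v,T); return o+d*(z-o[2])/d[2]
def tri(rs):
    A=np.zeros((3,3));b=np.zeros(3)
    for o,d in rs:
        P=np.eye(3)-np.outer(d,d);A+=P;b+=P@o
    x=np.linalg.solve(A,b); return x,[np.linalg.norm((np.eye(3)-np.outer(d,d))@(x-o))*1e3 for o,d in rs]
def tool(s=None):
    s=s or bot.observe(); T=np.eye(4);T[:3,:3]=R.from_rotvec(s["eef_rot"]).as_matrix();T[:3,3]=s["tcp_pos"];return T
def proj(f,p,T=None):
    W=f["world_to_cam"] if T is None else np.linalg.inv(T)
    q=f["K"]@(W[:3,:3]@p+W[:3,3]); return q[:2]/q[2]
def wrist():
    T=tool(); f=vision.grab_frame("wrist"); return f,T@f["T_tool_cam"]
def crop(im,x0,y0,x1,y1,s,name):
    c=cv2.resize(im[y0:y1,x0:x1,::-1],None,fx=s,fy=s,interpolation=cv2.INTER_CUBIC); cv2.imwrite(name,c)
E
python3 - <<'E'
from h import *
a=vision.grab_frame("scene"); b=vision.grab_frame("side")
crop(a["image"],290,190,400,290,5,"pics/sc1.png"); crop(b["image"],290,210,390,320,5,"pics/sd1.png")
print(tool());
E
```

```text
[[ 9.12352790e-01  4.09404794e-01 -3.16554082e-04  2.45574274e-01]
 [ 4.09404909e-01 -9.12352356e-01  8.93505722e-04 -5.47147246e-01]
 [ 7.69966638e-05 -9.44791234e-04 -9.99999551e-01  2.35098789e-01]
 [ 0.00000000e+00  0.00000000e+00  0.00000000e+00  1.00000000e+00]]
```

View pics/sc1.png

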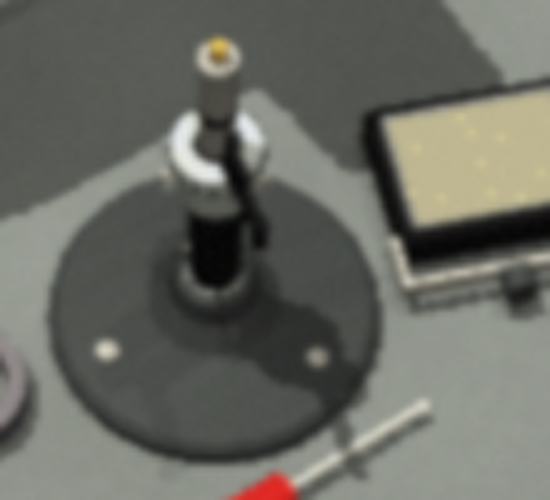

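View pics/sd1.png

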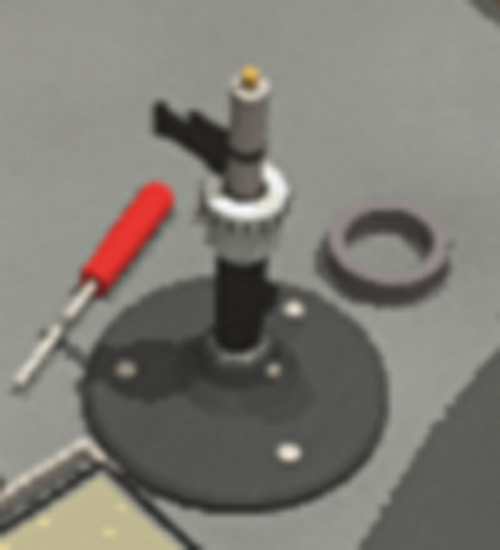

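Run:
```python
from h import *
a=vision.grab_frame("scene"); b=vision.grab_frame("side")
p=lambda x,y:(290+x/5,190+y/5); q=lambda x,y:(290+x/5,210+y/5)
print("legtop tri",tri([ray(a,*p(219,57)),ray(b,*q(249,86))]))
print(plane(a,*p(219,57),.272),plane(b,*q(249,86),.272))
print("base",plane(a,*p(216,315),.015),plane(b,*q(236,392),.012))
print("collar",plane(a,*p(219,150),.19),plane(b,*q(247,196),.19))
# wing outer end top of arm z .213 ; wing tip
print("arm end scene",plane(a,*p(262,240),.205),"side",plane(b,*q(155,110),.213))
print("tri", tri([ray(a,*p(262,228)),ray(b,*q(157,105))]))
```

```text
legtop tri (array([0.48796312, 0.00664147, 0.26876818]), [np.float64(1.3629609317922498), np.float64(1.3629609317922329)])
[0.49110703 0.00687879 0.272     ] [0.4850361  0.00807477 0.272     ]
base [0.49890538 0.00546175 0.015     ] [0.47971735 0.01315195 0.012     ]
collar [0.4958219  0.00629101 0.19      ] [0.47874877 0.01260658 0.19      ]
arm end scene [0.56618049 0.00687876 0.205     ] side [0.55378285 0.01421349 0.213     ]
tri (array([0.5601052 , 0.00758194, 0.20833253]), [np.float64(1.3007204801914567), np.float64(1.3007204801913785)])
```

Leg axis is about (0.488, 0.008) and the wing points about world +x: the arm end lies 72 mm out, against the given 74 mm. Now I'll raise the hand and turn it so the jaw axis is about 45° counterclockwise of the wing.

{"fn": "play_rows", "kwargs": {
  "offset": [
    [0, 0, -8],
    [0, 0, -8],
    [0, 0, -8],
    [0, 0, -8],
    [0, 0, -8],
    [0, 0, -8],
    [0, 0, -8],
    [0, 0, -8],
    [0, 0, -8],
    [0, 0, -8],
    [0, 0, -8],
    [0, 0, -8],
    [0, 0, -8],
    [0, 0, -8],
    [0, 0, -8],
    [0, 0, -8]
  ],
  "rot": [
    [0, 0, -0.12],
    [0, 0, -0.12],
    [0, 0, -0.12],
    [0, 0, -0.12],
    [0, 0, -0.12],
    [0, 0, -0.12],
    [0, 0, -0.12],
    [0, 0, -0.12],
    [0, 0, -0.12],
    [0, 0, -0.12],
    [0, 0, -0.12],
    [0, 0, -0.12],
    [0, 0, -0.12],
    [0, 0, -0.12],
    [0, 0, -0.12],
    [0, 0, -0.12]
  ],
  "jaw": [1, 1, 1, 1, 1, 1, 1, 1, 1, 1, 1, 1, 1, 1, 1, 1]
}}

```text
time: 1.68
tcp_pos: [0.2451, -0.5458, 0.3654]
eef_rot: [-1.114, -2.933, -0.009]
wrist_force: [-0.4, 0.9, 0.2]
opening: 0.0931
```

```bash
cat >> h.py <<'E'
def st(tx=None,ty=None,tz=None):
    s=bot.observe();T=tool(s);y=T[:3,1]
    print("t",round(s["time"],2),"tcp",s["tcp_pos"].round(4),"yaw_y",round(np.arctan2(y[1],y[0]),3),"zax",T[:3,2].round(4),"F",s["wrist_force"].round(1),"M",s["torque"].round(2),"open",round(s["opening"]*1e3,1),"q6",round(s["qpos"][5],2))
    if tx is not None:
        print("tool delta mm",((T[:3,:3].T@(np.array([tx,ty,tz])-T[:3,3]))*1e3).round(1))
    return s
E
python3 -c "
from h import *
st(.488,.008,.335)"
```

```text
t 1.68 tcp [ 0.2451 -0.5458  0.3654] yaw_y 0.845 zax [-0.0023  0.0069 -1.    ] F [-0.4  0.9  0.2] M [ 0.   -0.11  0.02] open 93.1 q6 -2.08
tool delta mm [185.8 575.3  33.7]
```

{"fn": "play_rows", "kwargs": {
  "offset": [
    [9.3, 28.5, 0],
    [9.3, 28.5, 0],
    [9.3, 28.5, 0],
    [9.3, 28.5, 0],
    [9.3, 28.5, 0],
    [9.3, 28.5, 0],
    [9.3, 28.5, 0],
    [9.3, 28.5, 0],
    [9.3, 28.5, 0],
    [9.3, 28.5, 0],
    [9.3, 28.5, 0],
    [9.3, 28.5, 0],
    [9.3, 28.5, 0],
    [9.3, 28.5, 0],
    [9.3, 28.5, 0],
    [9.3, 28.5, 0],
    [9.3, 28.5, 0],
    [9.3, 28.5, 0],
    [9.3, 28.5, 0],
    [0, 0, 0]
  ],
  "rot": [
    [0, 0, 0],
    [0, 0, 0],
    [0, 0, 0],
    [0, 0, 0],
    [0, 0, 0],
    [0, 0, 0],
    [0, 0, 0],
    [0, 0, 0],
    [0, 0, 0],
    [0, 0, 0],
    [0, 0, 0],
    [0, 0, 0],
    [0, 0, 0],
    [0, 0, 0],
    [0, 0, 0],
    [0, 0, 0],
    [0, 0, 0],
    [0, 0, 0],
    [0, 0, 0],
    [0, 0, 0]
  ],
  "jaw": [1, 1, 1, 1, 1, 1, 1, 1, 1, 1, 1, 1, 1, 1, 1, 1, 1, 1, 1, 1]
}}

```text
time: 3.35
tcp_pos: [0.4742, 0.0018, 0.3695]
eef_rot: [1.107, 2.937, 0.008]
wrist_force: [-0.2, -0.4, -0.1]
opening: 0.0929
```

```bash
python3 -c "
from h import *
st(.488,.008,.365)
f,T=wrist(); cv2.imwrite('pics/w2.png',f['image'][:,:,::-1]); np.save('w2T.npy',T)
for p in [(.488,.008,.19),(.488,.008,.272),(.534,.008,.225),(.562,.008,.213)]: print(proj(f,np.array(p),T).round(0))
"
```

```text
t 3.35 tcp [0.4742 0.0018 0.3695] yaw_y 0.85 zax [ 0.0044  0.0036 -1.    ] F [-0.2 -0.4 -0.1] M [ 0.  -0.1  0. ] open 92.9 q6 -0.96
tool delta mm [-6.3 13.7  4.6]
[332. 227.]
[336. 254.]
[367. 274.]
[384. 290.]
```

View pics/w2.png

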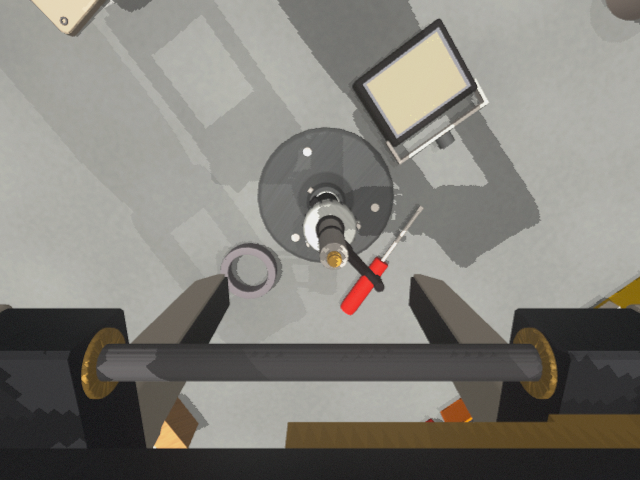

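```bash
python3 -c "
import cv2
im=cv2.imread('pics/w2.png')[180:310,250:420]; cv2.imwrite('pics/w2z.png',cv2.resize(im,None,fx=4.5,fy=4.5,interpolation=cv2.INTER_CUBIC))
"
```

```text
(no output)
```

View pics/w2z.png

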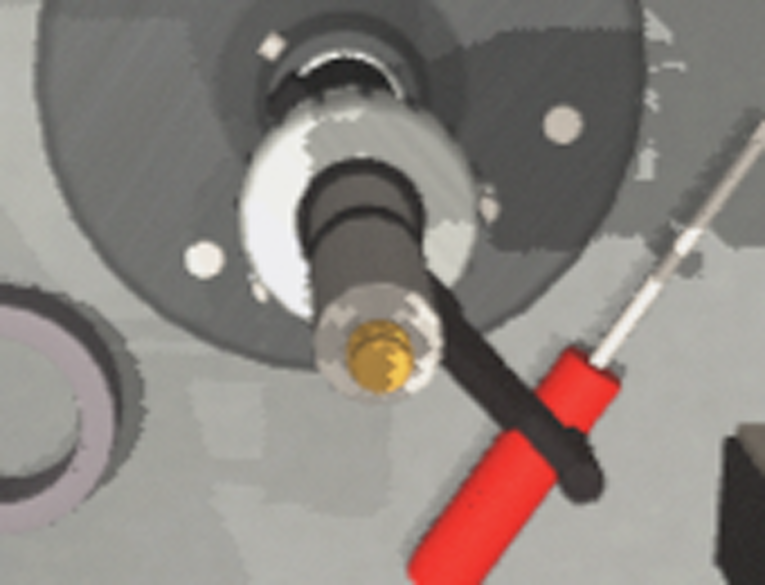

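```bash
python3 -c "
from h import *
T=np.load('w2T.npy'); f=vision.grab_frame('wrist'); a=vision.grab_frame('scene'); b=vision.grab_frame('side')
p=lambda x,y:(250+x/4.5,180+y/4.5)
lt=plane(f,*p(379,342),.272,T); cl=plane(f,*p(359,213),.19,T); print('legtop',lt,'collar',cl)
c=(lt+cl)/2
print('tri3',tri([ray(f,*p(379,342),T),ray(a,290+219/5,190+57/5),ray(b,290+249/5,210+86/5)]))
e=plane(f,*p(580,465),.210,T); print('armend',e)
for w in (lt,cl): d=e-w; print(np.hypot(*d[:2]),np.arctan2(d[1],d[0]))
# mark: near side surface of leg facing camera
cam=T[:3,3]; n=(cam-c)[:2]; n/=np.linalg.norm(n)
for y in (160,205,218):
  o,d=ray(f,*p(361,y),T); t=((c[:2]+n*.011-o[:2])@n)/(d[:2]@n); print(y,(o+d*t))
"
```

```text
legtop [0.48846611 0.00573696 0.272     ] collar [0.48731974 0.00621744 0.19      ]
tri3 (array([0.48857206, 0.00605885, 0.26908464]), [np.float64(1.0804266026149218), np.float64(1.6105670519724589), np.float64(1.4441830383623093)])
armend [0.55513734 0.00824176 0.21      ]
0.06671826060251239 0.03755182967752929
0.06784779685376788 0.029840612683987248
160 [0.47969358 0.01356776 0.18539841]
205 [0.47890562 0.01233961 0.22492807]
218 [0.47870986 0.01203448 0.23474904]
```

```bash
cat > mk.py <<'E'
from h import *
import sys
c=np.array([.488,.006])
# profile of brightness along projected near-side line of the leg for each fixed camera
for n in ("scene","side"):
    f=vision.grab_frame(n); g=cv2.cvtColor(f["image"],cv2.COLOR_RGB2GRAY).astype(float)
    cam=np.linalg.inv(f["world_to_cam"])[:3,3]; m=(cam[:2]-c); m/=np.linalg.norm(m); t=np.array([-m[1],m[0]])
    print(n)
    for z in np.arange(.180,.280,.002):
        v=[]
        for s in (-.006,-.004,-.002,0,.002,.004,.006):
            r=np.sqrt(.011**2-s*s); p=np.r_[c+m*r+t*s,z]; u=proj(f,p); v.append(cv2.getRectSubPix(g.astype(np.float32),(1,1),tuple(map(float,u)))[0,0])
        print(round((z-.19)*1e3),[int(x) for x in v])
E
python3 mk.py
```

```text
scene
-10 [117, 123, 127, 117, 88, 48, 17]
-8 [103, 105, 108, 100, 73, 39, 15]
-6 [88, 86, 86, 80, 58, 31, 14]
-4 [74, 74, 71, 63, 47, 29, 15]
-2 [61, 63, 64, 59, 46, 30, 17]
0 [60, 57, 56, 55, 45, 32, 19]
2 [59, 61, 60, 57, 48, 36, 21]
4 [60, 64, 64, 62, 53, 40, 23]
6 [63, 67, 68, 66, 57, 44, 25]
8 [65, 69, 70, 69, 60, 47, 27]
10 [65, 70, 72, 71, 63, 49, 28]
12 [66, 70, 72, 72, 64, 50, 29]
14 [66, 70, 72, 72, 65, 51, 31]
16 [66, 70, 72, 72, 65, 52, 34]
18 [65, 69, 71, 72, 65, 52, 36]
20 [64, 68, 71, 71, 65, 53, 40]
22 [64, 65, 67, 68, 62, 53, 44]
24 [60, 63, 63, 64, 60, 53, 46]
26 [54, 54, 56, 57, 55, 49, 45]
28 [50, 45, 46, 48, 47, 44, 44]
30 [47, 40, 37, 38, 39, 41, 42]
32 [44, 37, 36, 38, 39, 39, 39]
34 [48, 35, 35, 39, 39, 38, 42]
36 [53, 42, 41, 44, 45, 46, 48]
38 [57, 50, 51, 53, 54, 54, 53]
40 [61, 56, 59, 62, 63, 60, 58]
42 [64, 61, 63, 66, 66, 65, 63]
44 [66, 66, 68, 70, 70, 68, 66]
46 [67, 67, 70, 72, 72, 70, 68]
48 [68, 69, 71, 73, 72, 71, 69]
50 [68, 69, 72, 73, 73, 71, 69]
52 [69, 69, 71, 73, 73, 71, 69]
54 [68, 69, 71, 73, 73, 71, 69]
56 [68, 69, 72, 73, 72, 70, 68]
58
[... 1595 characters left out ...]
, 98, 97, 94, 92]
52 [90, 95, 98, 99, 97, 94, 92]
54 [90, 95, 98, 99, 96, 94, 92]
56 [90, 94, 97, 98, 97, 94, 92]
58 [89, 94, 96, 97, 97, 94, 92]
60 [88, 94, 97, 98, 96, 94, 92]
62 [87, 93, 97, 98, 96, 94, 92]
64 [87, 92, 96, 97, 96, 94, 93]
66 [87, 91, 95, 96, 96, 93, 92]
68 [87, 92, 94, 96, 95, 92, 90]
70 [86, 91, 94, 95, 95, 91, 89]
72 [86, 90, 94, 95, 94, 91, 89]
74 [88, 93, 95, 95, 94, 92, 90]
76 [92, 99, 102, 101, 98, 94, 91]
78 [105, 114, 113, 109, 102, 98, 95]
80 [118, 135, 135, 126, 112, 103, 99]
82 [129, 149, 151, 140, 119, 106, 101]
84 [134, 156, 150, 135, 113, 103, 102]
86 [121, 143, 142, 127, 107, 100, 101]
88 [109, 120, 120, 110, 97, 95, 101]
90 [105, 107, 104, 97, 91, 94, 105]
```

```bash
cat >> h.py <<'E'
def lvl(yaw):
    T=tool(); y=np.array([np.cos(yaw),np.sin(yaw),0]); z=np.array([0,0,-1.]); D=np.c_[np.cross(y,z),y,z]
    print("rot to level",R.from_matrix(T[:3,:3].T@D).as_rotvec().round(4))
E
python3 -c "
from h import *
st(.488,.006,.25); lvl(.85)"
```

```text
t 3.65 tcp [ 0.473  -0.0035  0.3698] yaw_y 0.845 zax [ 0.0042  0.0013 -1.    ] F [ 0.4 -0.1  0.2] M [-0.05 -0.11  0.02] open 93.0 q6 -0.96
tool delta mm [ -4.7  16.6 119.9]
rot to level [ 0.0038  0.0023 -0.0052]
```

{"fn": "play_rows", "kwargs": {
  "offset": [
    [-2, 6, 0],
    [-2, 6, 0],
    [-1, 4, 0],
    [0, 0, 0],
    [0, 0, 0]
  ],
  "rot": [
    [0.002, 0.001, 0],
    [0.001, 0.001, 0],
    [0, 0, 0],
    [0, 0, 0],
    [0, 0, 0]
  ],
  "jaw": [1, 1, 1, 1, 1]
}}

```text
time: 4.07
tcp_pos: [0.4886, 0.0027, 0.3702]
eef_rot: [1.124, 2.932, 0.001]
wrist_force: [-0.2, 0.3, -0.0]
opening: 0.0928
```

```bash
python3 -c "
from h import *
st(.488,.006,.25); lvl(.85)"
```

```text
t 4.07 tcp [0.4886 0.0027 0.3702] yaw_y 0.839 zax [ 0.0013 -0.     -1.    ] F [-0.2  0.3 -0. ] M [ 0.01 -0.14 -0.  ] open 92.8 q6 -0.94
tool delta mm [  2.8   1.9 120.2]
rot to level [ 0.0008  0.001  -0.0115]
```

{"fn": "play_rows", "kwargs": {
  "offset": [
    [0.5, 0.4, 14],
    [0.5, 0.4, 14],
    [0.5, 0.4, 14],
    [0.5, 0.4, 14],
    [0.5, 0.3, 14],
    [0.3, 0, 14],
    [0, 0, 12],
    [0, 0, 10],
    [0, 0, 5],
    [0, 0, 0],
    [0, 0, 0]
  ],
  "rot": [
    [0, 0, -0.003],
    [0, 0, -0.003],
    [0, 0, -0.003],
    [0, 0, -0.002],
    [0, 0, 0],
    [0, 0, 0],
    [0, 0, 0],
    [0, 0, 0],
    [0, 0, 0],
    [0, 0, 0],
    [0, 0, 0]
  ],
  "jaw": [1, 1, 1, 1, 1, 1, 1, 1, 1, 1, 1]
}}

```text
time: 4.98
tcp_pos: [0.4869, 0.0058, 0.2501]
eef_rot: [-1.107, -2.939, 0.001]
wrist_force: [-0.9, -0.5, -0.3]
opening: 0.0928
```

```bash
python3 -c "
from h import *
st(.488,.006,.25); lvl(.85)
f,T=wrist(); np.save('w3T.npy',T); im=f['image']; cv2.imwrite('pics/w3.png',im[:,:,::-1])
crop(im,240,150,420,320,4.4,'pics/w3z.png')
for z in (.19,.223,.23,.272): print(z,proj(f,np.array([.488,.006,z]),T).round(1))
for n in ('scene','side'):
  f=vision.grab_frame(n); crop(f['image'],280,180,400,290,5,f'pics/{n}3.png')
"
```

```text
t 4.98 tcp [0.4869 0.0058 0.2501] yaw_y 0.85 zax [-9.e-04 -2.e-04 -1.e+00] F [-0.9 -0.5 -0.3] M [ 0.01 -0.14 -0.01] open 92.8 q6 -0.94
tool delta mm [-0.7  0.9  0.1]
rot to level [-0.0007 -0.0006  0.0004]
0.19 [319.6 264.2]
0.223 [319.6 285.3]
0.23 [319.6 290.7]
0.272 [319.8 334. ]
```

View pics/w3z.png

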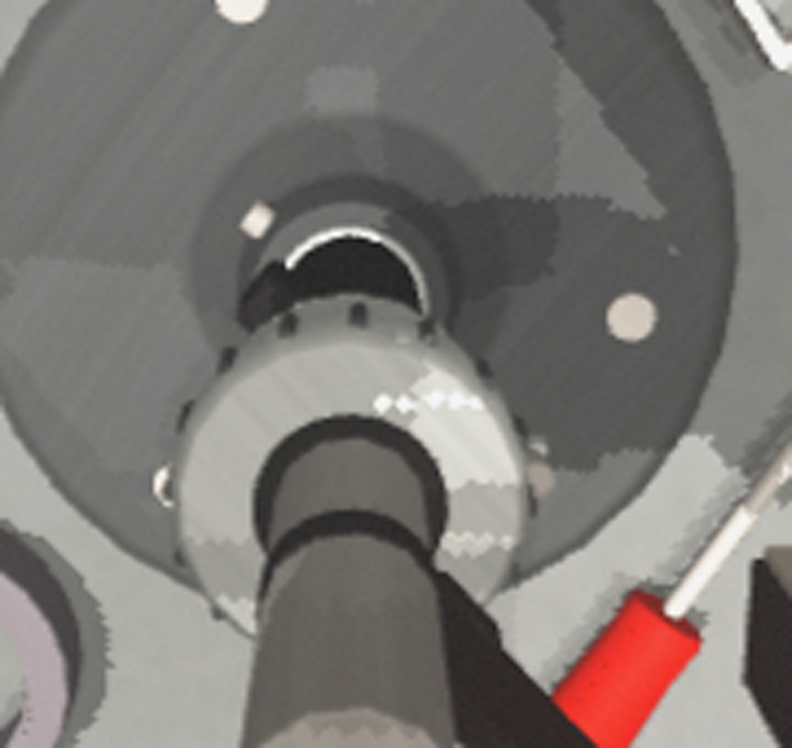

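View pics/side3.png

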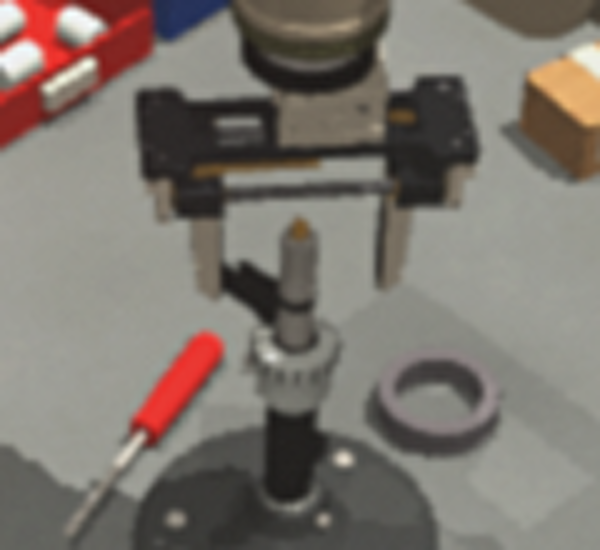

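View pics/scene3.png

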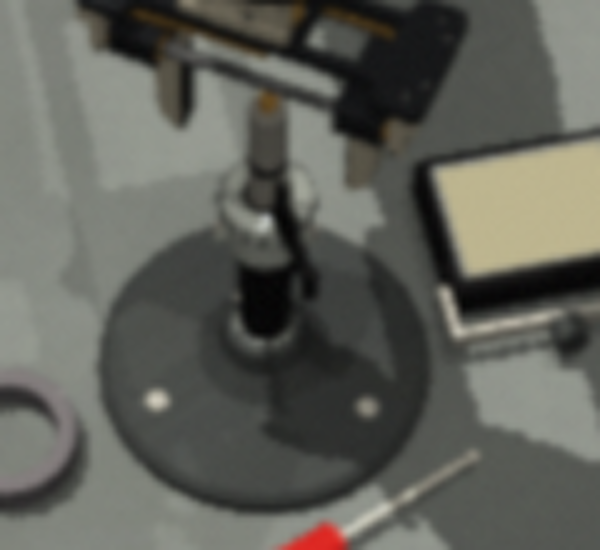

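```bash
python3 -c "
from h import *
T=np.load('w3T.npy'); f=vision.grab_frame('wrist'); c=np.array([.488,.006])
n=T[:2,3]-c; n/=np.linalg.norm(n); t=np.array([-n[1],n[0]]); print('n',n)
q=lambda p:((proj(f,np.array(p),T)-[240,150])*4.4).round(0)
print('clamp near/left/right',q([*(c+n*.0265),.19]),q([*(c+t*.0265),.19]),q([*(c-t*.0265),.19]))
print('bore r14.5 near',q([*(c+n*.0145),.19]),q([*(c+t*.0145),.19]),q([*(c-t*.0145),.19]))
for z in (.18,.19,.2,.215,.22,.225,.23,.235): print(z,q([*(c+n*.011),z]), (q([*(c+t*.011),z])-q([*(c-t*.011),z]))[0])
"
```

```text
n [-0.75443369  0.65637627]
clamp near/left/right [350. 322.] [165. 503.] [535. 502.]
bore r14.5 near [350. 405.] [249. 503.] [451. 502.]
0.18 [350. 409.] -148.0
0.19 [350. 429.] -154.0
0.2 [350. 451.] -161.0
0.215 [350. 488.] -173.0
0.22 [350. 502.] -177.0
0.225 [350. 517.] -181.0
0.23 [350. 532.] -187.0
0.235 [350. 548.] -191.0
```

The wrist view shows the clamp ring top centred near (320,264), with the bore round the leg and the mark band at zoom y≈512–535. The wing points lower right, clockwise of the right finger. The mark's lower edge is 31–33 mm above the clamp. Now I'll trim the height and close.

{"fn": "play_rows", "kwargs": {
  "offset": [
    [-0.7, 0.4, 2],
    [-0.7, 0.4, 1.2],
    [0, 0, 0],
    [0, 0, 0],
    [0, 0, 0],
    [0, 0, 0],
    [0, 0, 0],
    [0, 0, 0],
    [0, 0, 0],
    [0, 0, 0]
  ],
  "rot": [
    [0, 0, 0],
    [0, 0, 0],
    [0, 0, 0],
    [0, 0, 0],
    [0, 0, 0],
    [0, 0, 0],
    [0, 0, 0],
    [0, 0, 0],
    [0, 0, 0],
    [0, 0, 0]
  ],
  "jaw": [0.8, 0.6, 0.5, 0.4, 0.3, 0.2, 0.1, 0, 0, 0]
}}

```text
time: 6.02
tcp_pos: [0.4905, 0.0053, 0.2501]
eef_rot: [1.106, 2.935, 0.002]
wrist_force: [-0.4, -0.1, 0.2]
opening: 0.0309
```

```bash
python3 -c "
from h import *
st(.4885,.0055,.2467); lvl(.85)"
```

```text
t 6.02 tcp [0.4905 0.0053 0.2501] yaw_y 0.85 zax [ 5.e-03 -7.e-04 -1.e+00] F [-0.4 -0.1  0.2] M [ 0.04 -0.14  0.03] open 30.9 q6 -0.94
tool delta mm [ 1.7 -1.2  3.3]
rot to level [0.0028 0.0043 0.0004]
```

{"fn": "play_rows", "kwargs": {
  "offset": [
    [0.8, -0.6, 3],
    [0, 0, 0],
    [0, 0, 0]
  ],
  "rot": [
    [0.002, 0.004, 0],
    [0, 0, 0],
    [0, 0, 0]
  ],
  "jaw": [0.32, 0.32, 0.32]
}}

```text
time: 6.27
tcp_pos: [0.4894, 0.0054, 0.2467]
eef_rot: [1.107, 2.94, 0.001]
wrist_force: [0.3, 0.0, -0.3]
opening: 0.03
```

```bash
python3 -c "
from h import *
st(.4885,.0055,.2467); lvl(.85)
f,T=wrist(); crop(f['image'],240,150,420,320,4.4,'pics/w4z.png');np.save('w4T.npy',T)
for i in range(3): st()"
```

```text
t 6.27 tcp [0.4894 0.0054 0.2467] yaw_y 0.85 zax [ 2.e-04  6.e-04 -1.e+00] F [ 0.3  0.  -0.3] M [ 0.03 -0.1  -0.03] open 30.0 q6 -0.94
tool delta mm [ 0.8 -0.5  0. ]
rot to level [ 0.0006 -0.0002  0.0004]
t 6.32 tcp [0.4893 0.0054 0.2466] yaw_y 0.85 zax [-0.e+00  6.e-04 -1.e+00] F [-0.4 -0.4  0.5] M [ 0.02 -0.11  0.04] open 30.3 q6 -0.94
t 6.32 tcp [0.4893 0.0054 0.2466] yaw_y 0.85 zax [-0.e+00  6.e-04 -1.e+00] F [-0.4 -0.4  0.5] M [ 0.02 -0.11  0.04] open 30.3 q6 -0.94
t 6.32 tcp [0.4893 0.0054 0.2466] yaw_y 0.85 zax [-0.e+00  6.e-04 -1.e+00] F [-0.4 -0.4  0.5] M [ 0.02 -0.11  0.04] open 30.3 q6 -0.94
```

View pics/w4z.png

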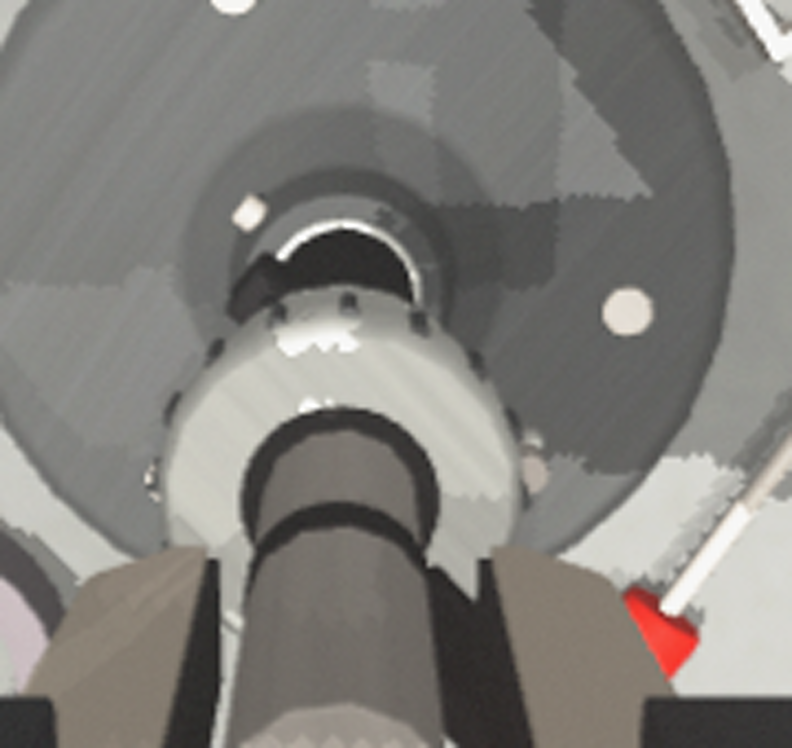

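{"fn": "play_rows", "kwargs": {
  "offset": [
    [0.5, -0.7, 0],
    [0, 0, 0],
    [0, 0, 0],
    [0, 0, 0],
    [0, 0, 0],
    [0, 0, 0]
  ],
  "rot": [
    [0, 0, 0],
    [0, 0, 0],
    [0, 0, 0],
    [0, 0, 0],
    [0, 0, 0],
    [0, 0, 0]
  ],
  "jaw": [0, 0, 0, 0, 0, 0]
}}

```text
time: 6.82
tcp_pos: [0.4882, 0.005, 0.2465]
eef_rot: [-1.107, -2.939, -0.0]
wrist_force: [-0.8, -0.1, -0.7]
opening: 0.0217
```

```bash
python3 -c "
from h import *
st(.4885,.0055,.2467); lvl(.85)
f,T=wrist(); crop(f['image'],240,150,420,320,4.4,'pics/w5z.png');np.save('w5T.npy',T)
f=vision.grab_frame('side'); crop(f['image'],290,200,390,310,5,'pics/side5.png')
"
```

```text
t 6.82 tcp [0.4882 0.005  0.2465] yaw_y 0.85 zax [-5.e-04  3.e-04 -1.e+00] F [-0.8 -0.1 -0.7] M [-0.02 -0.12 -0.02] open 21.7 q6 -0.95
tool delta mm [ 0.1  0.6 -0.2]
rot to level [-0.0001 -0.0006  0.0003]
```

View pics/w5z.png

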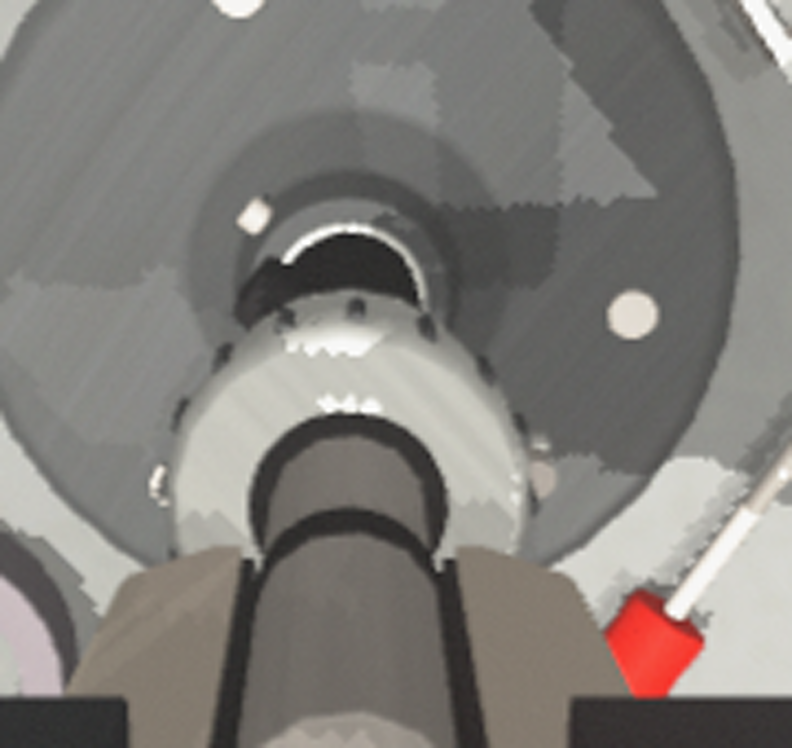

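View pics/side5.png

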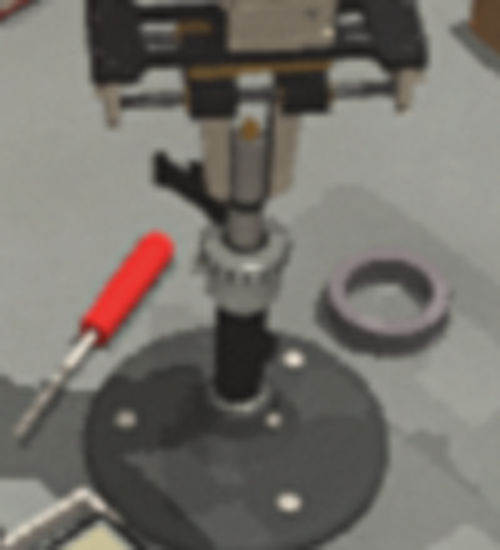

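```bash
python3 -c "
from h import *
T=np.load('w5T.npy'); f=vision.grab_frame('wrist'); s=st(); X=tool()[:3,:3]
n=X[:2,0]; t=X[:2,1]; q=lambda p:((proj(f,np.array(p),T)-[240,150])*4.4).round(0)
for dx in (0,-.001,-.002):
  c=s['tcp_pos'][:2]+n*dx
  print('dx',dx,'clamp25 near',q([*(c+n*.025),.19]),'L/R',q([*(c-t*.025),.19]),q([*(c+t*.025),.19]),'bore13.8',q([*(c+n*.0138),.19]),'L/R',q([*(c-t*.0138),.19]),q([*(c+t*.0138),.19]))
  print([(z,q([*(c+n*.011),z])[1]) for z in (.185,.19,.195,.215,.22,.225,.23)])
tp=s['tcp_pos']+X[:,2]*.017
print('tip inner near corners',[q(tp+X[:,0]*.0075+X[:,1]*y) for y in (-.011,.011)])
"
python3 - <<'E'
import cv2
im=cv2.imread('pics/w5z.png',0)
print([int(x) for x in im[330:600:4,345:356].mean(1)])
E
```

```text
t 6.97 tcp [0.4882 0.005  0.2465] yaw_y 0.85 zax [-6.e-04  3.e-04 -1.e+00] F [-0.9 -0.1 -1. ] M [-0.04 -0.08  0.03] open 21.7 q6 -0.95
dx 0 clamp25 near [343. 334.] L/R [166. 506.] [521. 507.] bore13.8 [343. 413.] L/R [245. 506.] [441. 507.]
[(0.185, np.float64(421.0)), (0.19, np.float64(432.0)), (0.195, np.float64(443.0)), (0.215, np.float64(493.0)), (0.22, np.float64(507.0)), (0.225, np.float64(522.0)), (0.23, np.float64(537.0))]
dx -0.001 clamp25 near [343. 341.] L/R [166. 513.] [521. 513.] bore13.8 [343. 419.] L/R [245. 513.] [441. 513.]
[(0.185, np.float64(428.0)), (0.19, np.float64(439.0)), (0.195, np.float64(450.0)), (0.215, np.float64(500.0)), (0.22, np.float64(515.0)), (0.225, np.float64(530.0)), (0.23, np.float64(545.0))]
dx -0.002 clamp25 near [343. 348.] L/R [166. 520.] [521. 520.] bore13.8 [343. 426.] L/R [246. 520.] [441. 520.]
[(0.185, np.float64(435.0)), (0.19, np.float64(446.0)), (0.195, np.float64(457.0)), (0.215, np.float64(508.0)), (0.22, np.float64(522.0)), (0.225, np.float64(538.0)), (0.23, np.float64(554.0))]
tip inner near corners [array([247., 564.]), array([438., 564.])]
[207, 224, 237, 245, 247, 244, 231, 197, 196, 198, 198, 197, 196, 195, 195, 199, 212, 234, 242, 246, 236, 99, 44, 55, 54, 56, 74, 104, 118, 116, 116, 116, 116, 116, 117, 117, 117, 116, 116, 116, 116, 115, 113, 111, 86, 55, 43, 46, 45, 47, 56, 83, 109, 113, 112, 113, 112, 110, 110, 108, 109, 108, 109, 108, 110, 111, 112, 113]
```

Gripped: opening 21.7 mm, against a 22 mm leg, with the ring right under the tips. Mark height is about 31 ± 1.5 mm. Pressing down most of the way, then checking.

{"fn": "play_rows", "kwargs": {
  "offset": [
    [0, 0, 3],
    [0, 0, 3],
    [0, 0, 3],
    [0, 0, 3],
    [0, 0, 3],
    [0, 0, 3],
    [0, 0, 3],
    [0, 0, 3],
    [0, 0, 0.5]
  ],
  "rot": [
    [0, 0, 0],
    [0, 0, 0],
    [0, 0, 0],
    [0, 0, 0],
    [0, 0, 0],
    [0, 0, 0],
    [0, 0, 0],
    [0, 0, 0],
    [0, 0, 0]
  ],
  "jaw": [0, 0, 0, 0, 0, 0, 0, 0, 0]
}}

```text
time: 7.72
tcp_pos: [0.4882, 0.005, 0.2301]
eef_rot: [1.106, 2.937, 0.001]
wrist_force: [-3.7, 0.4, 7.4]
opening: 0.0217
```

```bash
python3 -c "
from h import *
st(.4885,.0055,.2155); lvl(.85)
f,T=wrist(); crop(f['image'],240,150,420,320,4.4,'pics/w6z.png');np.save('w6T.npy',T)
f=vision.grab_frame('side'); crop(f['image'],290,200,390,310,5,'pics/side6.png')
st()
"
```

```text
t 7.72 tcp [0.4882 0.005  0.2301] yaw_y 0.851 zax [ 3.6e-03 -7.0e-04 -1.0e+00] F [-3.7  0.4  7.4] M [-0.    0.69 -0.03] open 21.7 q6 -0.95
tool delta mm [ 0.2  0.6 14.6]
rot to level [0.0018 0.0032 0.0007]
t 7.82 tcp [0.4882 0.005  0.2305] yaw_y 0.851 zax [ 3.8e-03 -8.0e-04 -1.0e+00] F [-3.3 -0.2  6.9] M [0.03 0.78 0.03] open 21.9 q6 -0.95
```

View pics/w6z.png

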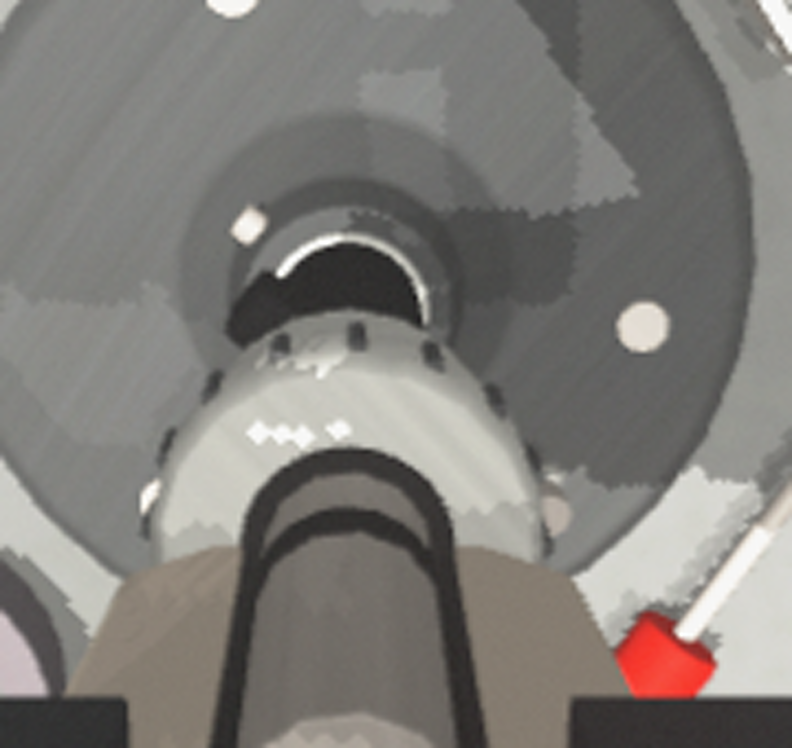

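View pics/side6.png

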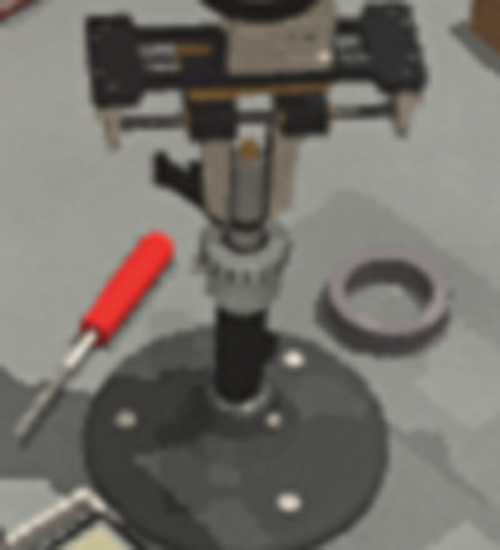

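Ring to tip distance is unchanged, so there is no slip. The spring costs about 1 mm per row. Continuing.

{"fn": "play_rows", "kwargs": {
  "offset": [
    [0, 0, 3],
    [0, 0, 3],
    [0, 0, 3],
    [0, 0, 3],
    [0, 0, 3],
    [0, 0, 2],
    [0, 0, 1]
  ],
  "rot": [
    [0.001, 0.002, 0],
    [0.001, 0.002, 0],
    [0, 0, 0],
    [0, 0, 0],
    [0, 0, 0],
    [0, 0, 0],
    [0, 0, 0]
  ],
  "jaw": [0, 0, 0, 0, 0, 0, 0]
}}

```text
time: 8.4
tcp_pos: [0.4882, 0.005, 0.22]
eef_rot: [1.105, 2.938, 0.001]
wrist_force: [-4.0, -0.7, 8.0]
opening: 0.0218
```

```bash
python3 -c "
from h import *
st(.4885,.0055,.2155); lvl(.85)
f,T=wrist(); crop(f['image'],240,150,420,320,4.4,'pics/w7z.png');np.save('w7T.npy',T)
f=vision.grab_frame('side'); crop(f['image'],290,200,390,310,5,'pics/side7.png')
st()
"
```

```text
t 8.4 tcp [0.4882 0.005  0.22  ] yaw_y 0.851 zax [ 2.7e-03 -4.0e-04 -1.0e+00] F [-4.  -0.7  8. ] M [0.01 0.79 0.03] open 21.8 q6 -0.95
tool delta mm [0.2 0.6 4.5]
rot to level [0.0014 0.0023 0.001 ]
t 8.5 tcp [0.4882 0.005  0.2201] yaw_y 0.851 zax [ 2.7e-03 -5.0e-04 -1.0e+00] F [-4.9  0.4  7.6] M [-0.01  0.81 -0.01] open 21.4 q6 -0.95
```

View pics/w7z.png

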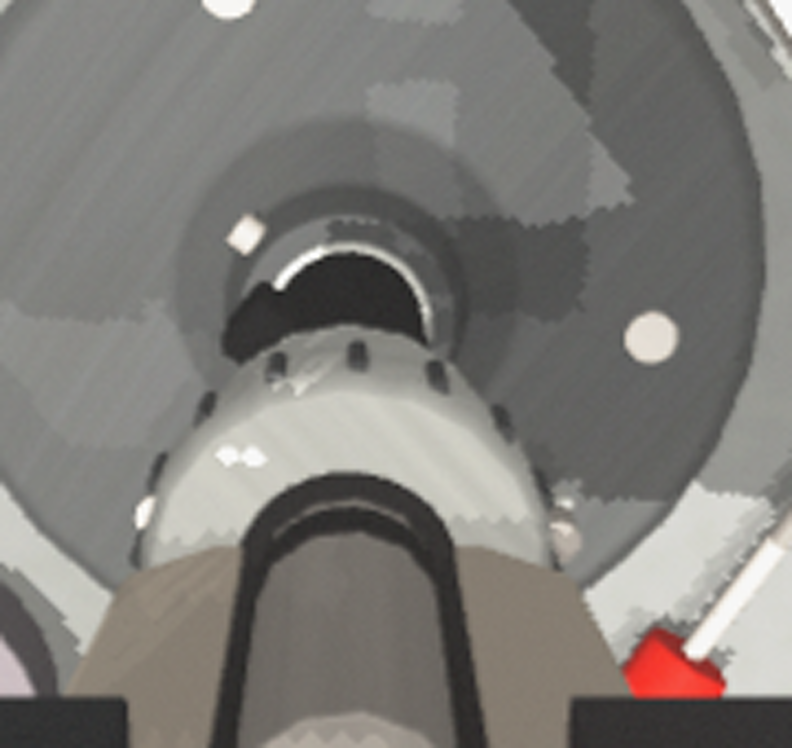

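View pics/side7.png

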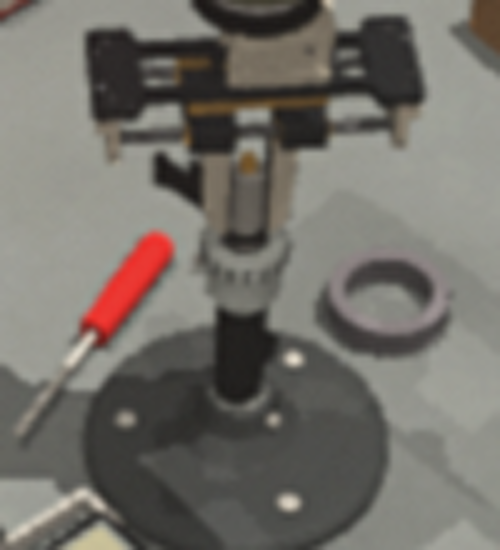

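```bash
cat > chk.py <<'E'
from h import *
import sys
name=sys.argv[1]; T=np.load(name+'T.npy'); f=vision.grab_frame('wrist'); s=bot.observe(); X=tool(s)[:3,:3]
n=X[:2,0]; t=X[:2,1]; q=lambda p:((proj(f,np.array(p),T)-[240,150])*4.4)
im=cv2.imread(f'pics/{name}z.png',0); x0=int(sys.argv[2]) if len(sys.argv)>2 else 348
p=im[:600,x0-3:x0+4].mean(1); d=np.gradient(cv2.GaussianBlur(p.astype(np.float32)[:,None],(1,9),0)[:,0])
print([(y,round(float(d[y]),1)) for y in range(300,598) if abs(d[y])>1.5 and abs(d[y])==np.abs(d[y-4:y+5]).max()])
c=s['tcp_pos'][:2]
print('bore13.8',q([*(c+n*.0138),.19])[1].round(0),[(z,q([*(c+n*.011),z])[1].round(0)) for z in (.18,.185,.19,.192,.194,.196,.198,.2)])
E
python3 chk.py w7; python3 -c "
import cv2
im=cv2.imread('pics/w7z.png',0); print([int(x) for x in im[460:560:2,345:352].mean(1)])"
```

```text
[(324, 12.9), (343, -5.0), (369, 6.1), (390, 3.1), (472, -17.1), (499, 7.6), (507, -9.4), (533, 6.9)]
bore13.8 475.0 [(0.18, np.float64(470.0)), (0.185, np.float64(483.0)), (0.19, np.float64(497.0)), (0.192, np.float64(502.0)), (0.194, np.float64(508.0)), (0.196, np.float64(514.0)), (0.198, np.float64(520.0)), (0.2, np.float64(526.0))]
[200, 201, 198, 199, 188, 158, 122, 85, 63, 49, 52, 55, 55, 55, 54, 54, 53, 55, 62, 72, 90, 108, 108, 87, 63, 52, 47, 45, 47, 46, 45, 44, 44, 47, 51, 61, 74, 90, 102, 110, 114, 113, 112, 111, 110, 110, 111, 110, 110, 111]
```

{"fn": "play_rows", "kwargs": {
  "offset": [
    [0, 0, 2.6],
    [0, 0, 2.6],
    [0, 0, 1.3]
  ],
  "rot": [
    [0, 0, 0],
    [0, 0, 0],
    [0, 0, 0]
  ],
  "jaw": [0, 0, 0]
}}

```text
time: 8.8
tcp_pos: [0.4882, 0.005, 0.217]
eef_rot: [1.105, 2.937, 0.001]
wrist_force: [-5.0, -0.1, 8.5]
opening: 0.0217
```

```bash
python3 -c "
from h import *
st(.4885,.0055,.2163); lvl(.85)
f,T=wrist(); crop(f['image'],240,150,420,320,4.4,'pics/w8z.png');np.save('w8T.npy',T)
f=vision.grab_frame('side'); crop(f['image'],290,200,390,310,5,'pics/side8.png')
st()
"; python3 chk.py w8
```

```text
t 8.8 tcp [0.4882 0.005  0.217 ] yaw_y 0.851 zax [ 3.9e-03 -8.0e-04 -1.0e+00] F [-5.  -0.1  8.5] M [ 0.    0.89 -0.  ] open 21.7 q6 -0.95
tool delta mm [0.2 0.6 0.7]
rot to level [0.002  0.0035 0.0013]
t 8.9 tcp [0.4882 0.005  0.2171] yaw_y 0.851 zax [ 4.e-03 -8.e-04 -1.e+00] F [-5.5 -0.2  7. ] M [ 0.05  0.94 -0.04] open 21.9 q6 -0.95
[(329, 12.7), (350, -4.4), (377, 6.4), (387, 2.0), (398, 2.9), (479, -21.1), (532, 7.4)]
bore13.8 483.0 [(0.18, np.float64(477.0)), (0.185, np.float64(491.0)), (0.19, np.float64(505.0)), (0.192, np.float64(511.0)), (0.194, np.float64(517.0)), (0.196, np.float64(523.0)), (0.198, np.float64(529.0)), (0.2, np.float64(535.0))]
```

View pics/w8z.png

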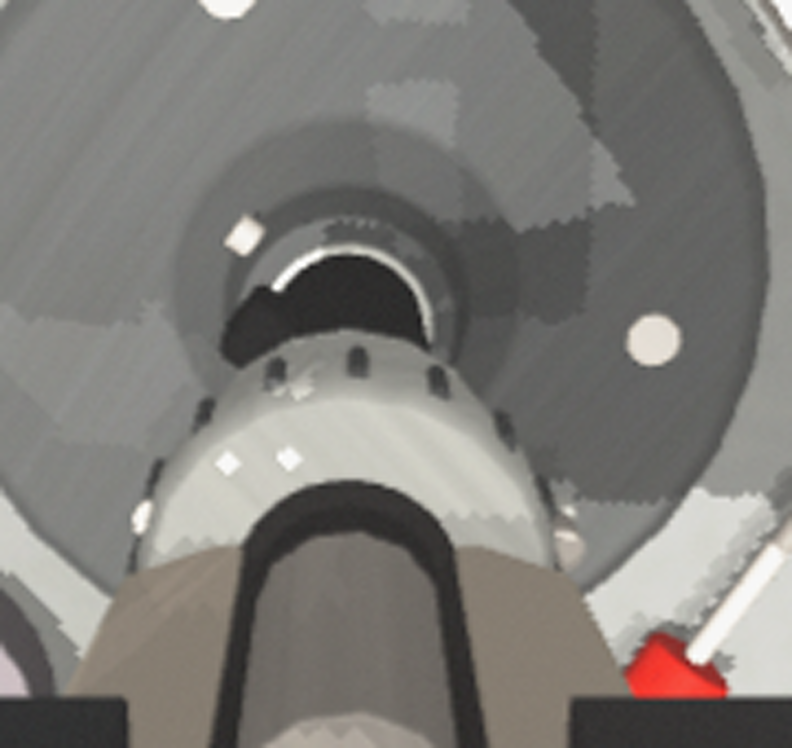

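```bash
python3 -c "
import cv2,numpy as np
a=cv2.imread('pics/scene0.png')[192:240,312:356]; b=cv2.imread('pics/side0.png')[220:266,318:362]
o=[cv2.resize(x,(390,int(390*x.shape[0]/x.shape[1])),interpolation=cv2.INTER_NEAREST) for x in (a,b)]
h=min(x.shape[0] for x in o); cv2.imwrite('pics/cmp0.png',np.hstack([x[:h] for x in o]))
"
```

```text
(no output)
```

View pics/cmp0.png

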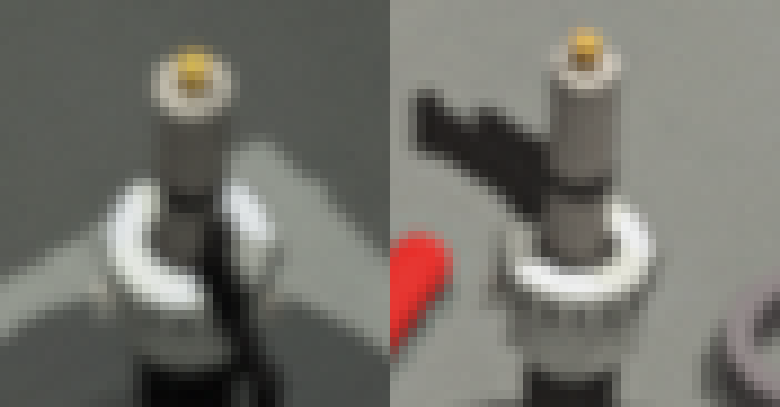

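The clear strip has closed: the mark's lower edge (zoom y≈507) now meets the clamp-top line (y≈505–507), after 29.4 mm of press. Ratio measurements in the side and scene views give 29–30 mm. Next I'll turn clockwise slowly, with a small downward bias to hold the mark.

{"fn": "play_rows", "kwargs": {
  "offset": [
    [0, 0, 1.2],
    [0, 0, 1.2],
    [0, 0, 1.1],
    [0, 0, 1.1]
  ],
  "rot": [
    [0, 0, 0.03],
    [0, 0, 0.04],
    [0, 0, 0.04],
    [0, 0, 0.04]
  ],
  "jaw": [0, 0, 0, 0]
}}

```text
time: 9.28
tcp_pos: [0.4882, 0.0052, 0.2169]
eef_rot: [1.327, 2.842, 0.002]
wrist_force: [-4.9, 0.8, 8.7]
opening: 0.022
```

```bash
python3 -c "
from h import *
st(.4882,.0050,.2168); lvl(-.4)"
```

```text
t 9.28 tcp [0.4882 0.0052 0.2169] yaw_y 0.697 zax [ 5.4e-03 -8.0e-04 -1.0e+00] F [-4.9  0.8  8.7] M [-0.08  0.92  0.17] open 22.0 q6 -0.79
tool delta mm [-0.2 -0.1  0.1]
rot to level [0.0055 0.0017 1.0973]
```

{"fn": "play_rows", "kwargs": {
  "offset": [
    [0, 0, 1.1],
    [0, 0, 1.1],
    [0, 0, 1.1],
    [0, 0, 1.1],
    [0, 0, 1.1],
    [0, 0, 1.1]
  ],
  "rot": [
    [0.002, 0.002, 0.05],
    [0.002, 0.002, 0.05],
    [0.001, 0.001, 0.05],
    [0.001, 0.001, 0.05],
    [0.001, 0.001, 0.05],
    [0.001, 0.001, 0.05]
  ],
  "jaw": [0, 0, 0, 0, 0, 0]
}}

```text
time: 9.78
tcp_pos: [0.4885, 0.0054, 0.217]
eef_rot: [-1.755, -2.603, 0.001]
wrist_force: [-4.2, 1.0, 8.8]
opening: 0.0218
```

```bash
python3 -c "
from h import *
st(.4882,.0050,.2168); T=tool(); y=T[:3,1]; lvl(float(np.arctan2(y[1],y[0])))
f,T=wrist(); crop(f['image'],240,150,420,320,4.4,'pics/w9z.png');np.save('w9T.npy',T)"; python3 chk.py w9
```

```text
t 9.78 tcp [0.4885 0.0054 0.217 ] yaw_y 0.384 zax [-2.2e-03  5.0e-04 -1.0e+00] F [-4.2  1.   8.8] M [-0.15  0.77  0.14] open 21.8 q6 -0.48
tool delta mm [-0.2 -0.4  0.2]
rot to level [-0.0019 -0.0013 -0.    ]
[(334, 10.1), (388, 1.8), (404, 3.2), (483, -25.0), (535, 9.3)]
bore13.8 485.0 [(0.18, np.float64(480.0)), (0.185, np.float64(493.0)), (0.19, np.float64(507.0)), (0.192, np.float64(513.0)), (0.194, np.float64(519.0)), (0.196, np.float64(525.0)), (0.198, np.float64(531.0)), (0.2, np.float64(538.0))]
```

View pics/w9z.png

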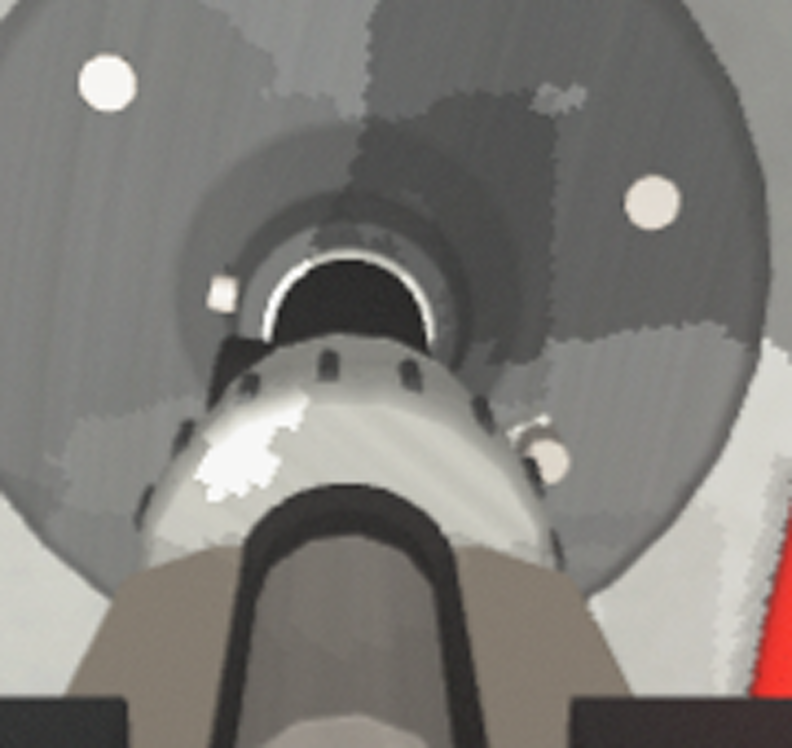

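{"fn": "play_rows", "kwargs": {
  "offset": [
    [0, 0, 1.2],
    [0, 0, 1.2],
    [0, 0, 1.1],
    [0, 0, 1.1],
    [0, 0, 1.1],
    [0, 0, 1.1],
    [0, 0, 1.1],
    [0, 0, 1.1],
    [0, 0, 1.1],
    [0, 0, 1.1]
  ],
  "rot": [
    [0, 0, 0.05],
    [0, 0, 0.05],
    [0.001, 0, 0.05],
    [0.001, 0, 0.05],
    [0, 0, 0.05],
    [0, 0, 0.05],
    [0.001, 0, 0.05],
    [0.001, 0, 0.05],
    [0, 0, 0.05],
    [0, 0, 0.05]
  ],
  "jaw": [0, 0, 0, 0, 0, 0, 0, 0, 0, 0]
}}

```text
time: 10.72
tcp_pos: [0.4889, 0.0054, 0.217]
eef_rot: [2.366, 2.066, -0.003]
wrist_force: [-3.8, 0.1, 8.6]
opening: 0.0213
```

```bash
python3 -c "
from h import *
st(.4882,.0050,.2167); T=tool(); y=T[:3,1]; lvl(float(np.arctan2(y[1],y[0])))"
```

```text
t 10.72 tcp [0.4889 0.0054 0.217 ] yaw_y -0.135 zax [-8.e-04 -2.e-03 -1.e+00] F [-3.8  0.1  8.6] M [-0.08  0.93  0.04] open 21.3 q6 0.04
tool delta mm [-0.5 -0.6  0.3]
rot to level [-0.0005  0.0021  0.    ]
```

{"fn": "play_rows", "kwargs": {
  "offset": [
    [0, 0, 1.3],
    [0, 0, 1.2],
    [0, 0, 1.2],
    [0, 0, 1.2]
  ],
  "rot": [
    [0, 0.001, 0.04],
    [0, 0.001, 0.04],
    [0, 0, 0.04],
    [0, 0, 0.03]
  ],
  "jaw": [0, 0, 0, 0]
}}

```text
time: 11.05
tcp_pos: [0.4893, 0.006, 0.217]
eef_rot: [2.521, 1.873, 0.004]
wrist_force: [-3.4, 2.3, 8.0]
opening: 0.0217
```

```bash
python3 -c "
from h import *
st(.4882,.0050,.2167); T=tool(); y=T[:3,1]; lvl(float(np.arctan2(y[1],y[0])))
f=vision.grab_frame('scene'); crop(f['image'],290,180,400,280,5,'pics/sc10.png')
f=vision.grab_frame('side'); crop(f['image'],290,200,390,310,5,'pics/sd10.png')"
```

```text
t 11.05 tcp [0.4893 0.006  0.217 ] yaw_y -0.293 zax [ 2.5e-03  3.0e-04 -1.0e+00] F [-3.4  2.3  8. ] M [0.29 0.98 0.25] open 21.7 q6 0.2
tool delta mm [-1.3 -0.8  0.3]
rot to level [ 0.0023 -0.0011  0.    ]
```

View pics/sc10.png

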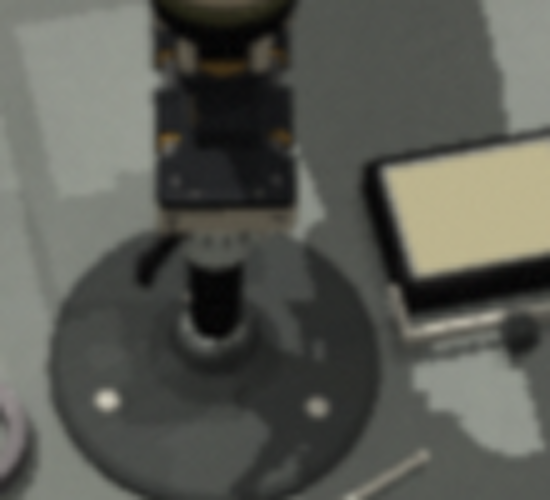

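View pics/sd10.png

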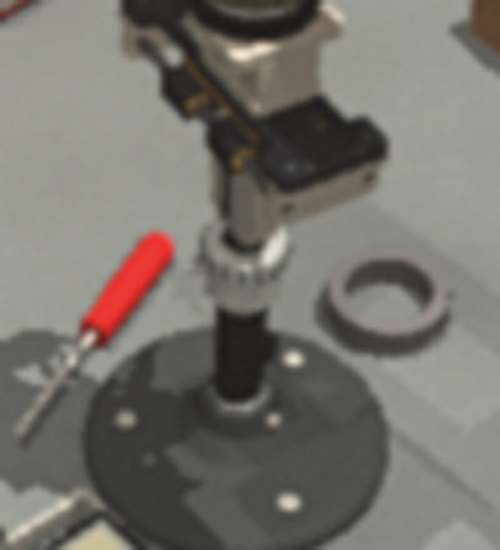

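```bash
python3 -c "
from h import *
f=vision.grab_frame('scene')
for p in ((148,275),(148,282)):
  e=plane(f,290+p[0]/5,180+p[1]/5,.205); d=e[:2]-[.4905,.006]; print(e,np.hypot(*d),np.arctan2(d[1],d[0]))"
```

```text
[ 0.53867328 -0.04784668  0.205     ] 0.07225047133443996 -0.8409516031995192
[ 0.54283887 -0.04916718  0.205     ] 0.07604455929907847 -0.8117004026417496
```

{"fn": "play_rows", "kwargs": {
  "offset": [
    [0, 0, 1.3],
    [0, 0, 1.2],
    [0, 0, 1.2]
  ],
  "rot": [
    [0.001, 0, 0.03],
    [0.001, 0, 0.03],
    [0, 0, 0.03]
  ],
  "jaw": [0, 0, 0]
}}

```text
time: 11.45
tcp_pos: [0.4901, 0.007, 0.2171]
eef_rot: [2.602, 1.76, 0.007]
wrist_force: [-5.0, 1.9, 8.1]
opening: 0.0217
```

```bash
python3 -c "
from h import *
st(.4882,.0050,.2167); T=tool(); y=T[:3,1]; lvl(float(np.arctan2(y[1],y[0])))"
```

```text
t 11.45 tcp [0.4901 0.007  0.2171] yaw_y -0.381 zax [ 0.0037  0.002  -1.    ] F [-5.   1.9  8.1] M [0.46 1.22 0.28] open 21.7 q6 0.29
tool delta mm [-2.5 -1.   0.3]
rot to level [ 0.0027 -0.0033  0.    ]
```

{"fn": "play_rows", "kwargs": {
  "offset": [
    [-1, 0, 1.4],
    [-1, 0, 1.3],
    [-0.8, 0, 1.2]
  ],
  "rot": [
    [0.002, -0.002, 0.025],
    [0.001, -0.001, 0.025],
    [0.001, 0, 0.025]
  ],
  "jaw": [0, 0, 0]
}}

```text
time: 11.7
tcp_pos: [0.4909, 0.0076, 0.2172]
eef_rot: [-2.665, -1.659, -0.012]
wrist_force: [0.8, 4.1, 5.8]
opening: 0.0219
```

```bash
python3 -c "
from h import *
st(.4882,.0050,.2167); T=tool(); y=T[:3,1]; lvl(float(np.arctan2(y[1],y[0])))
f,T=wrist(); cv2.imwrite('pics/w11.png',f['image'][:,:,::-1]); crop(f['image'],240,150,420,320,4.4,'pics/w11z.png');np.save('w11T.npy',T)"; python3 chk.py w11
```

```text
t 11.7 tcp [0.4909 0.0076 0.2172] yaw_y -0.457 zax [ 0.0048  0.0062 -1.    ] F [0.8 4.1 5.8] M [0.89 0.4  0.43] open 21.9 q6 0.36
tool delta mm [-3.6 -1.2  0.5]
rot to level [ 0.0016 -0.0077  0.    ]
[(359, 10.6), (377, -7.4), (396, 2.3), (407, 7.9), (427, 3.1), (472, -3.2), (508, -14.8), (562, 9.5)]
bore13.8 486.0 [(0.18, np.float64(481.0)), (0.185, np.float64(494.0)), (0.19, np.float64(508.0)), (0.192, np.float64(513.0)), (0.194, np.float64(519.0)), (0.196, np.float64(525.0)), (0.198, np.float64(531.0)), (0.2, np.float64(538.0))]
```

View pics/w11z.png

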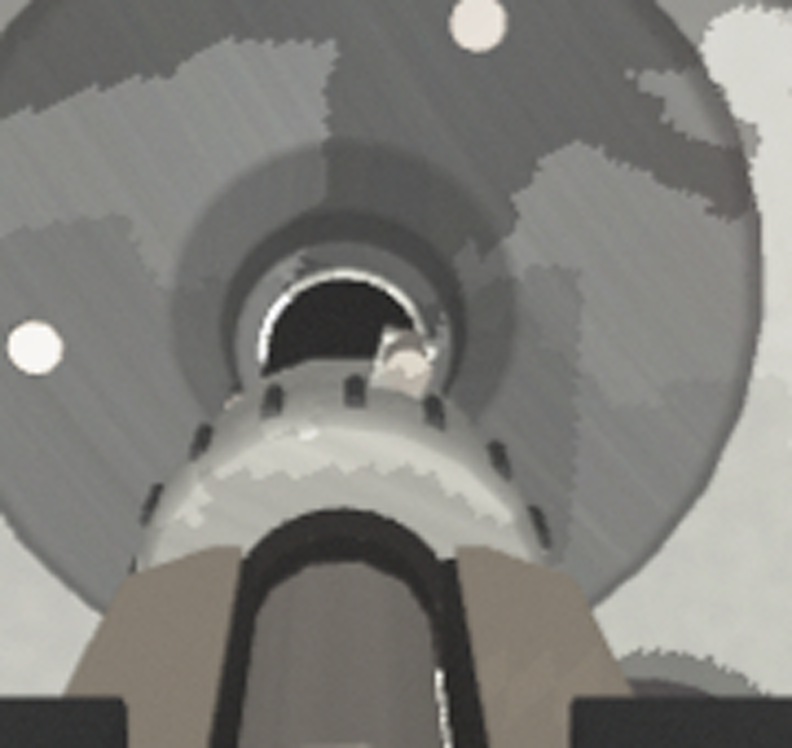

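```bash
python3 -c "
from h import *
f=vision.grab_frame('scene'); crop(f['image'],300,210,360,260,10,'pics/sc12.png')
g=cv2.cvtColor(f['image'],cv2.COLOR_RGB2GRAY)
st()"
```

```text
t 11.85 tcp [0.4909 0.0076 0.2172] yaw_y -0.456 zax [ 0.0049  0.0063 -1.    ] F [-0.4  4.6  7.2] M [0.98 0.4  0.42] open 21.7 q6 0.36
```

View pics/sc12.png

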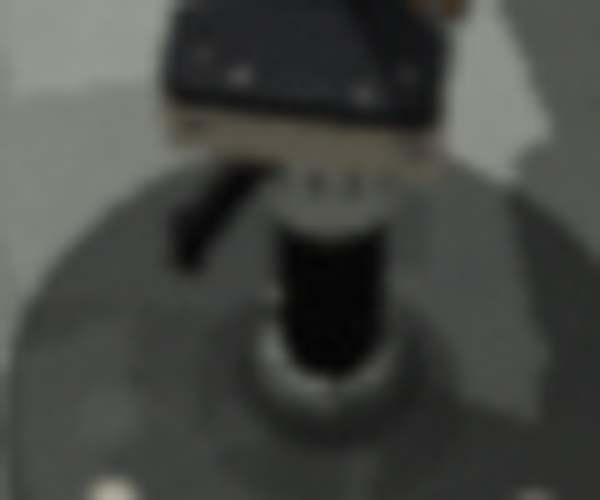

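View pics/w11.png

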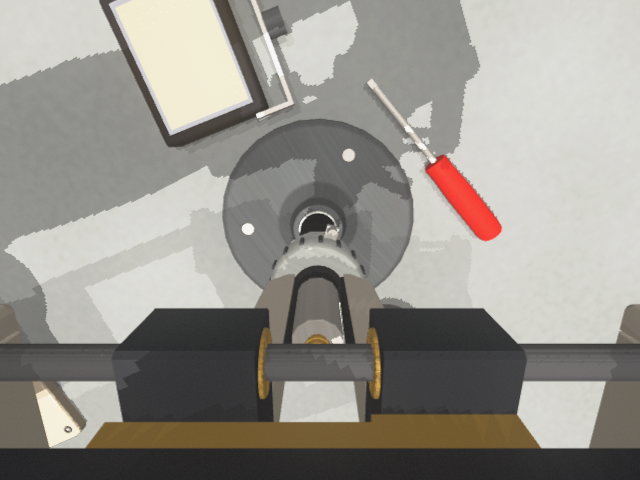

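```bash
python3 -c "
from h import *
f=vision.grab_frame('scene')
# calibrated bias: base axis as seen in scene: clamp seen offset
for nm,o,z in (('top',(318.8,231.8),.213),('mid',(318.8,234),.2025)):
  e=plane(f,*o,z); d=e[:2]-[.4885,.0055]; print(nm,e,np.hypot(*d),np.arctan2(d[1],d[0]))
# predicted pixel of knob (r=67) at candidate angles, with and without x-bias
for a in (-.8,-.85,-.9,-.95,-1.0,-1.07):
  p=np.array([.4905+.067*np.cos(a),.006+.067*np.sin(a),.2025]); print(a,proj(f,p).round(1))
p=np.array([.4905+.067*np.cos(.03),.006+.067*np.sin(.03),.2025]); print('start',proj(f,p).round(1))
"
python3 -c "
import cv2,numpy as np
a=cv2.imread('pics/sc10.png');b=cv2.imread('pics/sc12.png')
a=a[150:400,50:350]; a=cv2.resize(a,None,fx=2,fy=2); cv2.imwrite('pics/cmp12.png',np.vstack([a[100:400],b[:300]]))"
```

```text
top [ 0.53323909 -0.04827462  0.213     ] 0.0699521014928674 -0.8768607996817567
mid [ 0.53355168 -0.04848507  0.2025    ] 0.07031388306378417 -0.8753574608653576
-0.8 [321.5 234.5]
-0.85 [320.4 233.9]
-0.9 [319.4 233.4]
-0.95 [318.3 232.8]
-1.0 [317.4 232.1]
-1.07 [316.  231.1]
start [341.7 235.7]
```

View pics/cmp12.png

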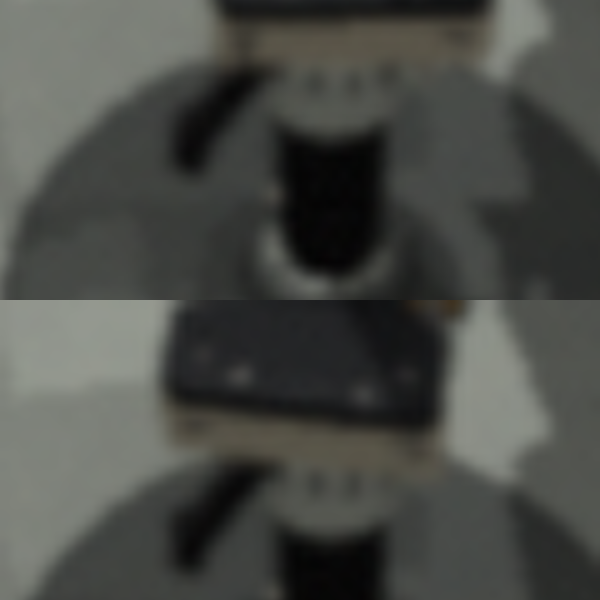

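The lever didn't move between the last two views, so it is at its stop. It points about -0.9 rad, and the extra turn only pushed the hand sideways with Mz up to 0.43. I'll ease the excess wind-up back, recentre, and trim the height.

{"fn": "play_rows", "kwargs": {
  "offset": [
    [-0.6, 0, 1.5],
    [-0.6, 0, 1.4],
    [-0.5, 0, 1.3]
  ],
  "rot": [
    [0.001, -0.003, -0.04],
    [0.001, -0.002, -0.04],
    [0, -0.002, -0.03]
  ],
  "jaw": [0, 0, 0]
}}

```text
time: 12.15
tcp_pos: [0.4897, 0.0074, 0.2168]
eef_rot: [-2.565, -1.811, -0.003]
wrist_force: [-5.1, 0.9, 9.8]
opening: 0.0215
```

```bash
python3 -c "
from h import *
st(.4882,.0050,.2167); T=tool(); y=T[:3,1]; lvl(float(np.arctan2(y[1],y[0])))
f,T=wrist(); crop(f['image'],240,150,420,320,4.4,'pics/w13z.png');np.save('w13T.npy',T)"; python3 chk.py w13 345
```

```text
t 12.15 tcp [0.4897 0.0074 0.2168] yaw_y -0.341 zax [ 4.0e-04  2.3e-03 -1.0e+00] F [-5.1  0.9  9.8] M [ 0.58  0.89 -0.03] open 21.5 q6 0.25
tool delta mm [-2.8 -0.6  0.1]
rot to level [-0.0004 -0.0023 -0.    ]
[(351, 12.5), (402, 1.8), (408, 1.7), (421, 3.4), (501, -18.1), (556, 7.3)]
bore13.8 486.0 [(0.18, np.float64(481.0)), (0.185, np.float64(494.0)), (0.19, np.float64(508.0)), (0.192, np.float64(514.0)), (0.194, np.float64(520.0)), (0.196, np.float64(526.0)), (0.198, np.float64(532.0)), (0.2, np.float64(538.0))]
```

View pics/w13z.png

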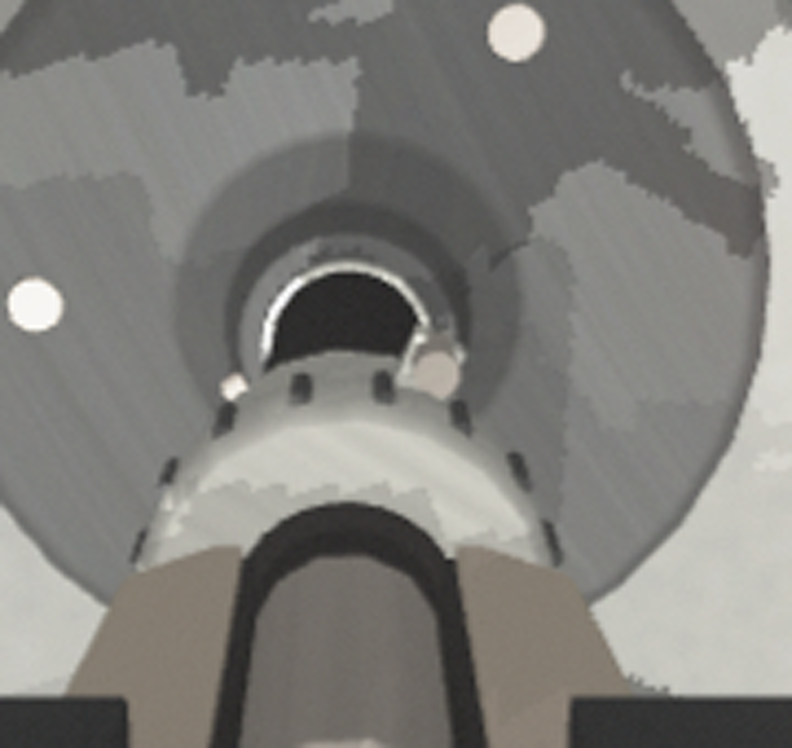

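```bash
python3 -c "
from h import *
def ev(name,tcp,R3,dx,ob,up):
  T=np.load(name+'T.npy'); f=ev.f; n=R3[:2,0]
  q=lambda r,z:((proj(f,np.array([*(tcp[:2]+n*(dx+r)),z]),T)-[240,150])*4.4)[1]
  # solve dx so that bore r=14 matches observed, then z of upper edge
  from scipy.optimize import brentq
  for r in (.0138,.0143):
    d=brentq(lambda d:q(d+r,.19)-ob,-.01,.01); z=brentq(lambda z:q(d+.011,z)-up,.15,.25)
    print(name,r,'dx mm',round((d+dx)*1e3,2),'upper edge above clamp',round((z-.19)*1e3,2))
ev.f=vision.grab_frame('wrist')
for name,ob,up,low in (('w5',414,533,507),('w7',472,533,507),('w8',479,532,None),('w9',483,535,None),('w11',508,562,None),('w13',501,556,None)):
  Tc=np.load(name+'T.npy'); M=Tc@np.linalg.inv(ev.f['T_tool_cam'])
  ev(name,M[:3,3],M[:3,:3],0,ob,up)
  if low: ev(name+'',M[:3,3],M[:3,:3],0,ob,low)
st()
"
```

```text
w5 0.0138 dx mm 0.04 upper edge above clamp 38.13
w5 0.0143 dx mm -0.46 upper edge above clamp 36.84
w5 0.0138 dx mm 0.04 upper edge above clamp 29.5
w5 0.0143 dx mm -0.46 upper edge above clamp 28.14
w7 0.0138 dx mm 0.59 upper edge above clamp 13.12
w7 0.0143 dx mm 0.09 upper edge above clamp 11.84
w7 0.0138 dx mm 0.59 upper edge above clamp 4.65
w7 0.0143 dx mm 0.09 upper edge above clamp 3.3
w8 0.0138 dx mm 0.71 upper edge above clamp 10.18
w8 0.0143 dx mm 0.21 upper edge above clamp 8.9
w9 0.0138 dx mm 0.3 upper edge above clamp 9.93
w9 0.0143 dx mm -0.2 upper edge above clamp 8.64
w11 0.0138 dx mm -2.8 upper edge above clamp 10.41
w11 0.0143 dx mm -3.3 upper edge above clamp 9.16
w13 0.0138 dx mm -1.9 upper edge above clamp 10.63
w13 0.0143 dx mm -2.4 upper edge above clamp 9.39
t 12.3 tcp [0.4897 0.0074 0.2167] yaw_y -0.343 zax [ 5.0e-04  2.4e-03 -1.0e+00] F [-6.4  1.   9.9] M [ 0.56  0.97 -0.03] open 21.7 q6 0.25
```

{"fn": "play_rows", "kwargs": {
  "offset": [
    [0, 0, 1.8],
    [0, 0, 1.4]
  ],
  "rot": [
    [0, -0.001, 0],
    [0, 0, 0]
  ],
  "jaw": [0, 0]
}}

```text
time: 12.47
tcp_pos: [0.4897, 0.0075, 0.2159]
eef_rot: [-2.568, -1.809, -0.003]
wrist_force: [-6.3, -1.2, 8.9]
opening: 0.0215
```

```bash
python3 -c "
from h import *
st(.4882,.0050,.2163)
f,T=wrist(); crop(f['image'],240,150,420,320,4.4,'pics/w14z.png');np.save('w14T.npy',T)
f=vision.grab_frame('side'); crop(f['image'],290,200,390,310,5,'pics/sd14.png')
g=vision.grab_frame('scene'); crop(g['image'],300,210,360,260,10,'pics/sc14.png'); cv2.imwrite('pics/scf14.png',g['image'][:,:,::-1])
for i in range(6): vision.grab_frame('side')
st()"; python3 chk.py w14 345
```

```text
t 12.47 tcp [0.4897 0.0075 0.2159] yaw_y -0.343 zax [ 0.001   0.0015 -1.    ] F [-6.3 -1.2  8.9] M [ 0.09  0.92 -0.02] open 21.5 q6 0.25
tool delta mm [-2.8 -0.6 -0.4]
t 12.92 tcp [0.4897 0.0075 0.2158] yaw_y -0.343 zax [ 0.001   0.0016 -1.    ] F [-4.8 -1.7  8.5] M [ 0.21  0.88 -0.02] open 21.6 q6 0.25
[(352, 10.1), (406, 1.9), (424, 2.9), (479, -2.7), (505, -22.2), (557, 8.0)]
bore13.8 489.0 [(0.18, np.float64(483.0)), (0.185, np.float64(497.0)), (0.19, np.float64(511.0)), (0.192, np.float64(517.0)), (0.194, np.float64(523.0)), (0.196, np.float64(529.0)), (0.198, np.float64(535.0)), (0.2, np.float64(541.0))]
```

View pics/w14z.png

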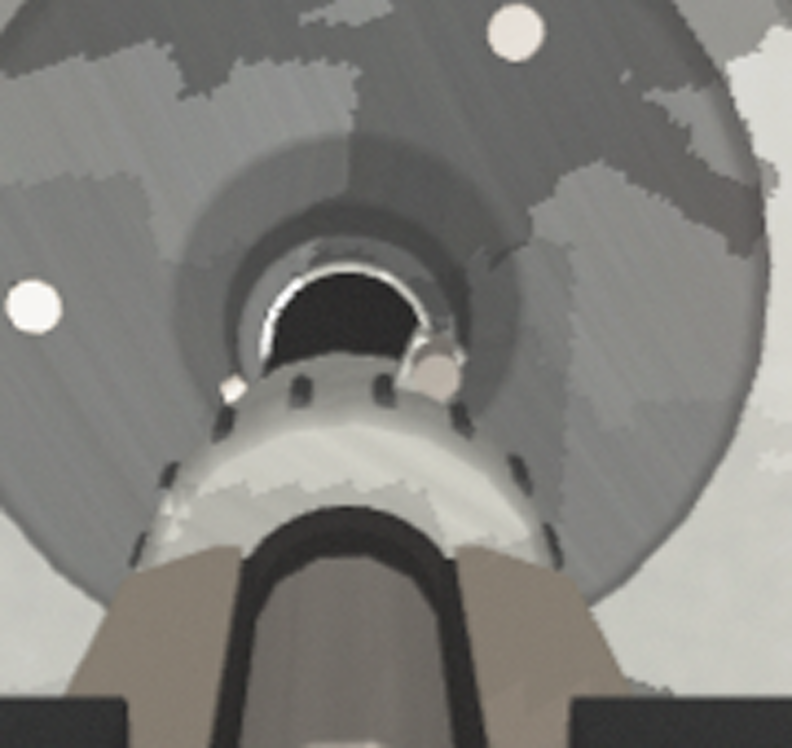

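View pics/sc14.png

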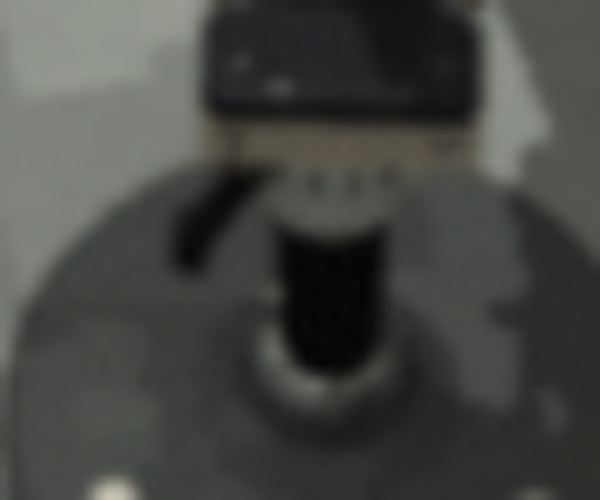

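View pics/sd14.png

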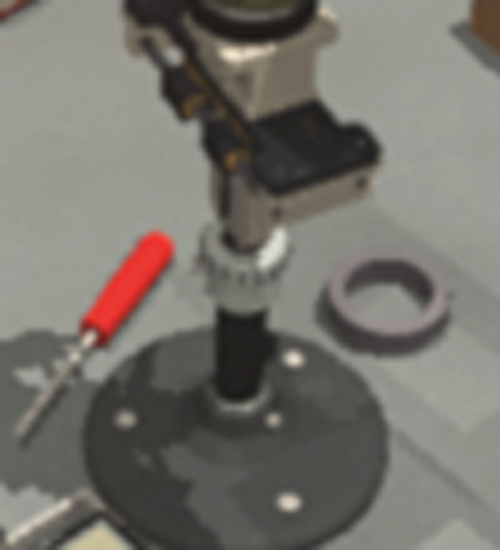

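View pics/scf14.png

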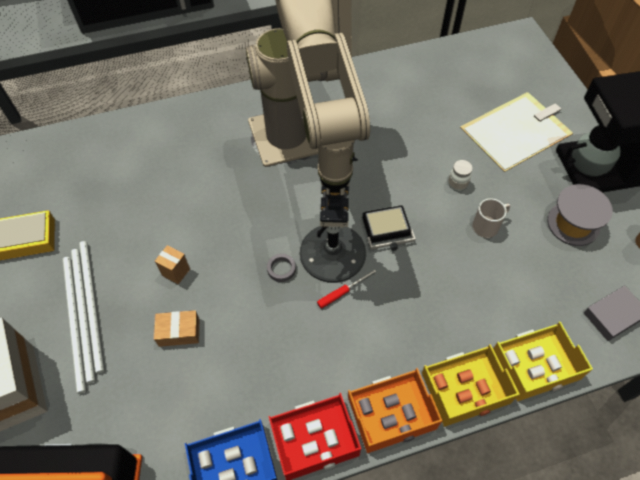

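```bash
python3 -c "
from h import *
st(); print(bot.finish_job())"
```

```text
t 12.97 tcp [0.4897 0.0075 0.2158] yaw_y -0.343 zax [ 0.001   0.0016 -1.    ] F [-4.9 -0.6  8.1] M [0.25 0.97 0.02] open 21.4 q6 0.25
the job is handed in; nothing more can be done
None
```

I gripped the leg just above the mark ring and pressed it down to the mark. Then I turned the hand clockwise until the lever stopped moving, and handed in at 13 s of the 35 s allowed, still gripping and pushing down.

Last checks:
- **Mark height:** the leg went down about 30.6 mm. The close-up view from the hand puts the ring's lower edge level with the clamp top to within about 1 mm. My estimates of the distance needed ran from about 29 to 32 mm, depending on the camera and method, so this is not certain to the millimetre.
- **Order:** the leg was at about 29.4 mm when I began the turn. I added the last millimetre or so after the lever was closed, as a correction.
- **Lever:** it pointed to about -0.9 rad at the end. It did not move during the last 0.16 rad of turning while the twisting moment on the hand rose to 0.43 N m, so I take it to be at its stop. A closed lever should be at -0.87 to -1.07 rad, and the reading sits near the -0.87 end. That fits if the lever began almost 0.2 rad closed, which I did not measure. I then eased the hand back about 0.11 rad, and the lever stayed put.
- **Grip:** the jaws read 21.4 mm on the 22 mm leg, the fingertips were about 9 mm above the clamp, and the pose held steady for 0.45 s. The push against the stop left the leg about 2.5 mm off the middle of the pads, and I left it that way.
- **Forces and surroundings:** every wrist force I read was under about 12 N, and the other things on the bench looked undisturbed in the last picture.

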